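# Dry the washed watch cases

## Robot

A 7-joint arm with a two-finger parallel gripper is mounted at the origin on the work surface. World frame = base frame: x ahead of the robot, y to its left, z up, the work surface at z = 0. Lengths are in m, angles in rad, forces in N, time in s.
With the tool pointing down it reaches from about 0.425 to 0.875 m from the base axis. Payload 4.7 kg.
Tool frame: the origin (TCP) lies between the finger pads; the fingertips stand 19 mm ahead of it and the grasp point (between the pads) is the TCP (ctrl.tip_extent is the distance from the TCP to the fingertips, in m); z points along the fingers, y is the line along which they close (so a half turn about z gives the same grasp; the last joint's range is limited). The gripper opens to 87 mm and grips with 3 to 60 N. Pads are 19 mm wide; open, the fingers measure 117 mm over their backs; the gripper's body (75 mm by 190 mm) begins 51 mm behind the grasp point.
Start: joints at [-1.306, 0.321, -0.07, 1.45, 0.023, 1.371, -0.057], TCP at [0.161, 0.63, 0.242] pointing down, gripper open.
Joint ranges: [-2.86, 2.86], [-0.3, 2.09], [-1.38, 1.24], [0.06, 2.45], [-1.56, 4.7], [0.09, 2.05], [-2.69, 2.69]. Speed limits (rad/s): [2.57, 2.57, 3.14, 3.14, 3.14, 3.14, 3.14].

## Interface

Orientations are given as a rotation vector (axis times angle).
In Python, from bench import ctrl gives the robot as it stands.
- The arm moves only by the shell command python3 -m crank 'ROWS' [OPENING] [FORCE]. ROWS is JSON, a list of rows, each an object of numbers: "tx", "ty", "tz": the shift along the tool's x, y, z in mm; "turn": the turn about the tool's z in units of 5 degrees (1.0 is 5 degrees). In form: [{"tx": .., "ty": .., "tz": .., "turn": ..}, ...]. A call has 1 to 5 rows; each row is the pose to reach, as a shift and turn from the pose commanded when the call began, along the tool's axes at that moment; what a row does not reach only later rows make up. A row lasts 1/8 s, in which the tool goes at most 62.5 mm and 10.7 degrees, less where a joint would pass 70% of its speed; a pose out of reach is approached as far as the arm can. A call with a gripper value outside its range is refused whole. OPENING is the finger opening in mm, from 0 to 87, set as the call begins (- or left out, the last holds). The fingers move at their own pace and stop on an object; FORCE is the grip in N (left out, the last holds). Time passes only in rows, so rows that repeat a pose let the fingers close. It gives the time, the measured TCP pose, the force, the opening and the grip force at its end, in the units of the state.
- ctrl.get_state(): the state, without advancing time (a new reading comes with each control period).
- ctrl.get_image(name): name is "scene" or "side" or "wrist"; returns (picture, depth): 400x640x3 uint8, red, green, blue; 400x640 float32, m along the optical axis (not along the pixel's ray), 0 where there is no reading.
- ctrl.camera_model(name): a dict with "intrinsics" (3x3 intrinsics, pixels), "origin" and "orientation" of the camera in the world. Camera axes: x right, y down, z forward; pixel columns grow to the right and rows downward; lengths in m; the calibration is good to about 2 mm. A picture is of the moment at which its call begins: read the wrist's pose just before it. camera_model takes no time and is no camera call; for the wrist camera it gives the pose at the moment of the call.
- ctrl.close_job(): hands the job in; it is judged then, once.
Trained networks look in the newest picture that a camera, given by its name, has taken for a name from the list of things; names that differ only in an ending like _2 or _b are one class to them, and where a whole thing is asked for, a point or a joint stands for the part that bears it (a point fixed in the world has none). Each returns a list of dicts, best first, with "confidence" (0 to 1); they miss things now and then, are a little off and sometimes report something else, mostly with a low value. They report only what shows in the picture. A call takes as long as a camera call.
- ctrl.recognise(camera, query): "xyz" ([x, y, z] in m, in world coordinates, good to about 4 mm: the middle of the surface that is visible of it).
- ctrl.mark_of(camera, query): "xyz" ([x, y, z] in m, in world coordinates, good to about 4 mm: a listed point, or the origin of a listed thing).
The state is a dict: "time": time; "joint_positions": joint angles; "qd": joint speeds; "joint_torque": joint torques, N m; "position": TCP position; "tool_rot": TCP orientation; "ft_force": force on the tool from outside, world axes, zero at the start; "torque": the same for the moment, N m; "grip_width": opening from 0.0 (shut) to 1.0 (fully open); "grip_force": force on a finger pad.
Only numpy, scipy, OpenCV 4.12 (cv2) and the standard library are available. Lean on these libraries where they do the work, as an engineer would, in place of code of your own. Each camera call takes 0.05 s, during which the arm holds its last target. There are 200 camera calls.

## Task

Dry the washed watch cases: lay every watch case from the rubber mat flat on the floor of the dryer's chamber, side by side, leaving the white nylon die and the other things where they are, and then shut the clear lid fully. After that swing the air lever level with its red marker, and last of all turn the thermostat dial until its pointer stands at the red marker on its scale.

Things in the scene. Friction and masses are not known exactly. Their poses are not given: they have to be found in the camera images.
- dryer: bench dryer, fixed: 210 mm (its x) by 410 mm (its y). Origin: centre of its underside, on the table; x points away from the robot, y to the robot's left. The open aluminium drying chamber takes y -65 to +205 mm (rim 65 mm above the table), a blue control box with a flat top at 65 mm takes y -205 to -65 mm
- chamber_in (a point): centre of the chamber's flat inner floor, 20 mm above the table, axes as the dryer's. The inside is 200 mm (x) by 260 mm (y), 45 mm deep, walls 5 mm thick
- lid (a joint): chamber's clear lid, 210 mm (hinge to free edge) by 270 by 8 mm, hinged along the far (+x) rim, with a black knob (28 mm across, 43 mm high) on the outer face, on the centre line 180 mm from the hinge. 0 = shut flat on the rim, 1.57 = upright; starts 1.58 to 1.7. Stiff hinge (0.23 N m): stays where it is left; shut it by pushing its outer face over and down near the free edge
- lid_hinge (a point): middle of the lid's hinge line, 65 mm above the table; the hinge line runs along the dryer's y. The shut lid reaches from here 210 mm towards the robot, its outer face 8 mm above this line
- air_lever (a joint): air lever at the rear of the control box: steel rod with a black ball (24 mm across) on its end, swinging in the dryer's x-z plane beside an aluminium quadrant (34 mm radius, 10 to 18 mm off on the +y side). 0 = upright, positive leans away from the robot, -0.75 to 0.75; starts -0.65 to -0.4. Stays where it is left (friction 0.06 N m)
- lever_ball (a point): centre of the ball, 75 mm from the pivot; the pivot axis runs along the dryer's y, 69 mm above the table at x = 70, y = -155 mm in the dryer's frame
- air_rider (a joint): angle of the red rider on the quadrant, measured like the lever's: the lever is set when both values are equal. 0.05 to 0.4, does not move. Seen only, cannot be touched
- air_mark (a point): the point where the ball's centre stands when the lever is set level with the red rider, 75 mm from the pivot
- dial (a joint): thermostat dial at the front of the control box: black disc (60 mm across) with a bar grip 56 mm long, 14 mm wide and 30 mm high along the pointer's line; a white line shows the pointer end. 0 = pointer along the dryer's +x, growing clockwise seen from above, -0.2 to 4.6; starts 0 to 0.5. Stays where it is left (friction 0.03 N m)
- dial_grip (a point): on the dial's vertical axis, in the bar grip 95 mm above the table (the bar spans 77 to 107 mm)
- dial_pointer (a point): the tip of the dial's pointer, 36 mm from its axis
- heat_rider (a joint): angle of the red rider on the dial's white scale, measured like the dial's: the dial is set when both values are equal. 1.3 to 3.5, does not move. Seen only, cannot be touched
- heat_mark (a point): the point of the red rider that the pointer tip must stand at, 36 mm from the dial's axis, at the height of the pointer tip
- case1: washed steel watch case, absent in some starts: round body 40 mm across, 11 mm high, coloured face on top, a lug block at each end (29 mm wide, 1 to 8 mm high) with flat ends 24 mm from the centre along its own +x and -x; across its y only the 40 mm round. 40 to 85 g. Origin: centre of its underside, z up out of the face. Starts face up on a fixed black rubber mat 2 mm thick on the robot's left
- case2: washed steel watch case, absent in some starts: round body 40 mm across, 11 mm high, coloured face on top, a lug block at each end (29 mm wide, 1 to 8 mm high) with flat ends 24 mm from the centre along its own +x and -x; across its y only the 40 mm round. 40 to 85 g. Origin: centre of its underside, z up out of the face. Starts face up on a fixed black rubber mat 2 mm thick on the robot's left
- case3: washed steel watch case, absent in some starts: round body 40 mm across, 11 mm high, coloured face on top, a lug block at each end (29 mm wide, 1 to 8 mm high) with flat ends 24 mm from the centre along its own +x and -x; across its y only the 40 mm round. 40 to 85 g. Origin: centre of its underside, z up out of the face. Starts face up on a fixed black rubber mat 2 mm thick on the robot's left
- case4: washed steel watch case, absent in some starts: round body 40 mm across, 11 mm high, coloured face on top, a lug block at each end (29 mm wide, 1 to 8 mm high) with flat ends 24 mm from the centre along its own +x and -x; across its y only the 40 mm round. 40 to 85 g. Origin: centre of its underside, z up out of the face. Starts face up on a fixed black rubber mat 2 mm thick on the robot's left
- case5: washed steel watch case, absent in some starts: round body 40 mm across, 11 mm high, coloured face on top, a lug block at each end (29 mm wide, 1 to 8 mm high) with flat ends 24 mm from the centre along its own +x and -x; across its y only the 40 mm round. 40 to 85 g. Origin: centre of its underside, z up out of the face. Starts face up on a fixed black rubber mat 2 mm thick on the robot's left
- die: bystander: white nylon press die standing on the mat among the cases, 38 mm across, 10 mm high with a 18 mm stub to 22 mm. Origin: centre of its underside. Leave it there
- die_b: bystander: larger white nylon die, 44 mm across and 24 mm high, on the table in front of the dryer. Origin: underside
- loupe: bystander: black eye loupe, 32 mm across and 34 mm high, behind the mat. Origin: underside
- jar: bystander: small jar, 48 mm across and 50 mm high, behind the mat. Origin: underside
- screwdriver: bystander: screwdriver 150 mm long lying behind the dryer. Origin: its middle, underside; lies along its x
- brush: bystander: brush 150 mm long lying nearest the robot, to the left. Origin: its middle, underside; lies along its x

How it is judged:
By the outcome, as a careful person would: the job done as asked, in the order asked, and still so for the second after the job is handed in, with the robot touching nothing.
Of case1, case2, case3, case4, case5 only 3 to 5 are there at a start; the rules pass over those that are not, and their reading is None.
At some moment in a run one of case1, case2, case3, case4, case5 may be knocked a few centimetres aside while the robot is not near it.
Once in a run the grip may slacken for a moment while it holds something.
It also fails if it takes over 210 s, if anything falls off the work surface, if the arm or the gripper's body presses on something with over 40 N, if the wrist force passes 120 N, or if a joint passes its speed limit or range.

## Working session

There is one attempt and no reset: what is moved stays moved. The work goes in short steps, Python scripts to look and compute and a shell command to move; the robot and the scene stay as the last step left them, time stands still between calls to the robot, and variables do not carry over. Pictures are saved under pics/ and viewed, at most 14 in all, crops included, and the job is handed in when it is done.

```bash
ls; mkdir -p pics
cat > h.py <<'E'
import numpy as np, cv2
from bench import ctrl
from scipy.spatial.transform import Rotation as R
def cam(n):
    m=ctrl.camera_model(n); K=np.array(m['intrinsics']); o=np.array(m['origin']); r=np.array(m['orientation'])
    if r.shape!=(3,3): r=R.from_rotvec(r.ravel()).as_matrix() if r.size==3 else R.from_quat(r).as_matrix()
    return K,o,r
def snap(n,f=None):
    c=cam(n); p,d=ctrl.get_image(n)
    if f: cv2.imwrite('pics/'+f,p[:,:,::-1])
    return p,d,c
def cloud(d,c):
    K,o,r=c; v,u=np.mgrid[:d.shape[0],:d.shape[1]]
    P=np.stack([(u-K[0,2])/K[0,0]*d,(v-K[1,2])/K[1,1]*d,d],-1)
    return P@r.T+o
def proj(X,c):
    K,o,r=c; q=(np.asarray(X)-o)@r; return (q@K.T)[...,:2]/q[...,2:3]
def tool(target,yaw=None):
    "shift in mm in tool axes to go to target (world)"
    s=ctrl.get_state(); T=R.from_rotvec(s['tool_rot']).as_matrix()
    return np.round(T.T@(np.asarray(target)-s['position'])*1000,1)
E
python3 - <<'E'
from h import *
print(ctrl.get_state()); print(ctrl.camera_model('scene'))
for n in('scene','side','wrist'):
    snap(n,n+'0.png')
    for q in ['case1','die','dryer','lid_hinge','chamber_in','lever_ball','air_mark','dial_grip','dial_pointer','heat_mark']:
        print(n,q,[(np.round(x['xyz'],3).tolist(),round(x['confidence'],2)) for x in ctrl.mark_of(n,q)][:8])
a=[cv2.imread(f'pics/{n}0.png') for n in('scene','side','wrist')]
E
```

```text
pics
{'time': 0.0, 'joint_positions': array([-1.30594471,  0.32184302, -0.0700805 ,  1.45166957,  0.02260526,
        1.37079955, -0.05692498]), 'qd': array([-1.07977692e-04,  2.46664598e-04,  1.20962316e-03, -6.69458638e-05,
       -7.00354059e-05, -1.22900515e-03,  5.55645629e-04]), 'joint_torque': array([-1.57730842e-04, -4.91313958e+01, -4.04158132e-01, -3.12521982e+01,
       -6.39849692e-02,  4.39915771e-02,  1.80127045e-04]), 'position': array([0.16120864, 0.62915816, 0.24045117]), 'tool_rot': array([-3.92827349e-01, -3.11679610e+00,  3.02775579e-03]), 'ft_force': array([-0.17578764,  0.00618315,  0.23861397]), 'torque': array([ 0.10166979,  0.00187876, -0.01848566]), 'grip_force': 0.0, 'grip_width': 1.0019824124359966}
{'intrinsics': array([[419.34140765,   0.        , 322.28267864],
       [  0.        , 419.34140765, 192.95705872],
       [  0.        ,   0.        ,   1.        ]]), 'origin': array([0.96051075, 0.70981123, 0.96833968]), 'orientation': array([-0.81042198, -2.62484981,  1.05760325])}
scene case1 [([0.582, 0.254, -0.0], 0.69), ([0.584, 0.161, 0.003], 0.64), (
[... 740 characters left out ...]
0.23)]
side die [([0.307, -0.374, -0.0], 0.77), ([0.497, 0.154, 0.0], 0.61)]
side dryer [([0.507, -0.211, -0.003], 0.79), ([0.578, 0.253, 0.002], 0.54)]
side lid_hinge [([0.62, -0.149, 0.064], 0.89)]
side chamber_in [([0.516, -0.138, 0.015], 0.92)]
side lever_ball [([0.533, -0.366, 0.134], 0.45)]
side air_mark [([0.584, -0.368, 0.145], 0.52)]
side dial_grip [([0.448, -0.337, 0.094], 0.95)]
side dial_pointer [([0.482, -0.351, 0.073], 0.77), ([0.345, 0.38, 0.002], 0.56)]
side heat_mark [([0.447, -0.37, 0.077], 0.53)]
wrist case1 []
wrist die []
wrist dryer []
wrist lid_hinge []
wrist chamber_in []
wrist lever_ball []
wrist air_mark []
wrist dial_grip []
wrist dial_pointer []
wrist heat_mark []
```

View pics/scene0.png

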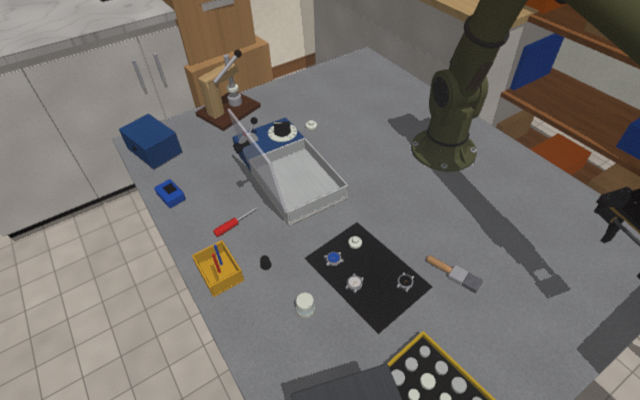

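View pics/side0.png

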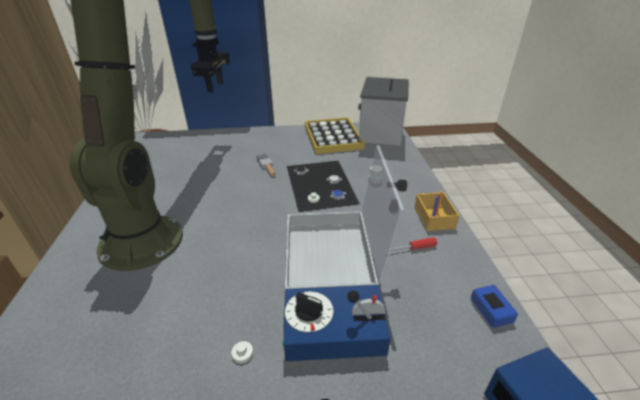

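The scene camera shows blue, white and dark cases around (334,258), (354,283), (405,282), with the die at (355,242). The side camera shows the dial at (309,310), its red mark near (312,328), and the lever with its red rider at (375,298). I'll go above the mat.

```bash
python3 -m crank '[{"tx":-49,"ty":-30,"tz":-5},{"tx":-98,"ty":-60,"tz":-10},{"tx":-147,"ty":-90,"tz":-15},{"tx":-196,"ty":-120,"tz":-20},{"tx":-245,"ty":-150,"tz":-25}]' && python3 -m crank '[{"tx":-49,"ty":-30,"tz":-5},{"tx":-98,"ty":-60,"tz":-10},{"tx":-147,"ty":-90,"tz":-15},{"tx":-196,"ty":-120,"tz":-20},{"tx":-245,"ty":-150,"tz":-25}]'
python3 - <<'E'
from h import *
s=ctrl.get_state();print(s['position'],s['tool_rot'],R.from_rotvec(s['tool_rot']).as_matrix().round(3).tolist())
snap('wrist','w1.png')
for q in ['case1','die']:
    print(q,[(np.round(x['xyz'],3).tolist(),round(x['confidence'],2)) for x in ctrl.mark_of('wrist',q)][:8])
E
```

```text
[0.16137578 0.62967566 0.24159973] [3.93002424e-01 3.11684661e+00 1.55811433e-04] [[-0.969, 0.248, 0.0], [0.248, 0.969, 0.0], [-0.0, 0.0, -1.0]]
case1 []
die []$[0]: bad value
```

View pics/w1.png

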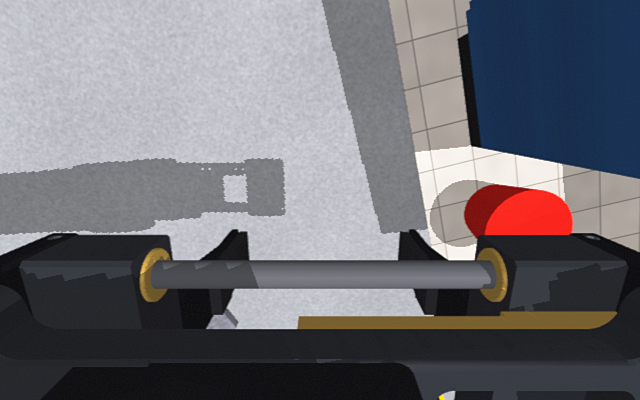

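The move was refused (each row probably needs all four keys), so this picture is still the start pose: the fingers near rows 230–310 and bare table.

```bash
python3 -m crank '[{"tx":-49,"ty":-30,"tz":-5,"turn":0},{"tx":-98,"ty":-60,"tz":-10,"turn":0},{"tx":-147,"ty":-90,"tz":-15,"turn":0},{"tx":-196,"ty":-120,"tz":-20,"turn":0},{"tx":-245,"ty":-150,"tz":-25,"turn":0}]' && python3 -m crank '[{"tx":-49,"ty":-30,"tz":-5,"turn":0},{"tx":-98,"ty":-60,"tz":-10,"turn":0},{"tx":-147,"ty":-90,"tz":-15,"turn":0},{"tx":-196,"ty":-120,"tz":-20,"turn":0},{"tx":-245,"ty":-150,"tz":-25,"turn":0}]'
python3 - <<'E'
from h import *
s=ctrl.get_state();print(s['time'],s['position'],s['tool_rot'])
c=cam('wrist');print(c[1],c[2].round(2).tolist())
snap('wrist','w2.png')
for q in ['case1','die']:
    print(q,[(np.round(x['xyz'],3).tolist(),round(x['confidence'],2)) for x in ctrl.mark_of('wrist',q)][:8])
E
```

```text
time: 2.42
position: [0.3626, 0.4221, 0.267]
tool_rot: [0.393, 3.117, 0.001]
ft_force: [0.5, 0.6, -0.3]
grip_width: 1.0
grip_force: 0.0
time: 3.05
position: [0.5627, 0.2162, 0.2921]
tool_rot: [0.392, 3.116, 0.001]
ft_force: [0.4, 0.8, -0.3]
grip_width: 1.0
grip_force: 0.0
3.05 [0.56267251 0.21618405 0.29209648] [3.92253824e-01 3.11634163e+00 1.20631359e-03]
[0.49122009 0.2355896  0.43504509] [[0.25, 0.93, 0.26], [0.97, -0.24, -0.07], [0.0, 0.27, -0.96]]
case1 [([0.468, 0.33, 0.005], 0.89), ([0.578, 0.259, 0.003], 0.89)]
die [([0.502, 0.153, 0.001], 0.94), ([0.47, 0.326, 0.006], 0.68)]
```

```bash
cat >> h.py <<'E'
def casefit(P,xy,z0=.002,lo=.0035):
    "fit silhouette (40 mm disc plus 48x29 lugs) to points above the ground z0"
    Q=P.reshape(-1,3); m=(np.hypot(Q[:,0]-xy[0],Q[:,1]-xy[1])<.034)
    G=Q[m]; H=G[:,2]-z0>lo; best=None
    def score(cx,cy,a):
        d=G[:,:2]-[cx,cy]; x=d@[np.cos(a),np.sin(a)]; y=d@[-np.sin(a),np.cos(a)]
        ins=(np.hypot(x,y)<.020)|((abs(x)<.024)&(abs(y)<.0145))
        return (ins==H).mean()
    for st,n,da,na in((.002,5,np.radians(10),18),(.0005,4,np.radians(2),11)):
        c0=(*xy,np.pi/2) if best is None else best[1:]
        for i in range(-n,n+1):
            for j in range(-n,n+1):
                for k in range(na):
                    t=(c0[0]+i*st,c0[1]+j*st,c0[2]+(k-na//2)*da); s=score(*t)
                    if best is None or s>best[0]: best=(s,*t)
    return best[0],best[1],best[2],np.degrees(best[3])%180,int(H.sum()),float(np.median(G[H,2])) if H.any() else None
E
python3 - <<'E'
from h import *
p,d,c=snap('wrist','w3.png');P=cloud(d,c)
m=(P[...,0]>.45)&(P[...,0]<.62)&(P[...,1]>.1)&(P[...,1]<.38)&(d>0)&(P[...,2]<.05)
print('mat z',np.median(P[m][:,2]),np.percentile(P[m][:,2],[5,25,75,90]))
for xy in((.468,.33),(.578,.257),(.583,.162)): print('w',casefit(P,xy,np.median(P[m][:,2])))
p,d,c=snap('scene');P=cloud(d,c)
m=(P[...,0]>.45)&(P[...,0]<.62)&(P[...,1]>.1)&(P[...,1]<.38)&(d>0)&(P[...,2]<.05)
print('mat z',np.median(P[m][:,2]))
for xy in((.468,.33),(.578,.257),(.583,.162)): print('s',casefit(P,xy,np.median(P[m][:,2])))
E
```

```text
mat z 0.0019713006776012065 [0.00045613 0.00135006 0.00272908 0.01095507]
w (np.float64(0.9801202034211743), 0.468, 0.331, np.float64(28.000000000000004), 983, 0.012537587821621898)
w (np.float64(0.9237150669694583), 0.566, 0.265, np.float64(14.0), 20618, 0.37793063756318124)
w (np.float64(0.9091617933723197), 0.575, 0.164, np.float64(12.000000000000002), 1677, 0.3120583599591217)
mat z 0.0013722010767071025
s (np.float64(0.9473684210526315), 0.4665, 0.3275, np.float64(28.000000000000004), 208, 0.011367145465843664)
s (np.float64(0.7644133357892798), 0.5784999999999999, 0.2485, np.float64(102.0), 5186, 0.5661932839316819)
s (np.float64(0.7303588748787585), 0.576, 0.171, np.float64(92.0), 828, 0.36758429430878337)
```

View pics/w3.png

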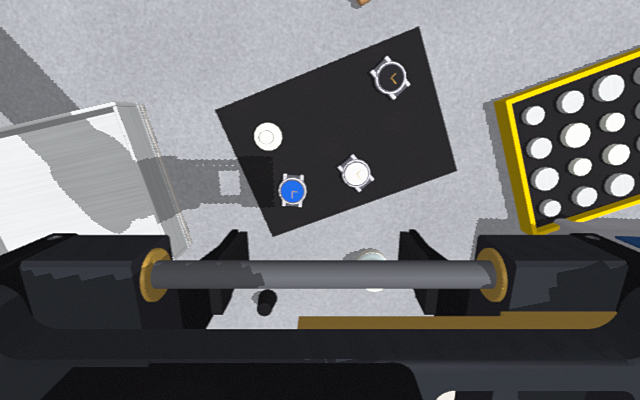

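All three cases show: dark at (390,78), white at (355,172), blue at (292,191); die at (268,136). The robot's own points spoiled two of the fits, so I'll filter them out by height.

```bash
sed -i 's/<.034)$/<.034)\&(Q[:,2]<.03)\&(Q[:,2]>-.02)/;' h.py
cat >> h.py <<'E'
def go(xy,z,ang):
    "tool shift and turn (5deg units) to a target with tool y along world direction ang (deg)"
    s=ctrl.get_state(); T=R.from_rotvec(s['tool_rot']).as_matrix()
    a=np.degrees(np.arctan2(T[1,1],T[0,1])); t=(ang-a+90)%180-90
    q=s['joint_positions'][6]
    print('shift',tool([*xy,z]),'turn',round(-t/5,2),'(world ccw deg',round(t,1),') j7',q.round(2))
E
python3 - <<'E'
from h import *
p,d,c=snap('wrist');P=cloud(d,c)
for xy in((.468,.33),(.578,.257),(.583,.162)): f=casefit(P,xy,.002);print('w',f); go(f[1:3],.1,f[3])
p,d,c=snap('side');P=cloud(d,c)
# chamber floor & rim
m=(abs(P[...,2]-.065)<.004)&(P[...,0]>.35)&(P[...,0]<.66)&(P[...,1]>-.32)&(P[...,1]<.03)&(d>0)
f=(abs(P[...,2]-.02)<.004)&(P[...,0]>.35)&(P[...,0]<.66)&(P[...,1]>-.29)&(P[...,1]<.03)&(d>0)
for k in(m,f):
    print(k.sum(), cv2.minAreaRect((P[k][:,:2]*1000).astype(np.float32)))
E
```

```text
w (np.float64(0.9786145978614598), 0.4675, 0.331, np.float64(28.000000000000004), 968, 0.012534456924187448)
shift [117.7  85.5 191.5] turn 9.55 (world ccw deg -47.7 ) j7 0.96
w (np.float64(0.987081620669407), 0.58, 0.2585, np.float64(26.000000000000004), 756, 0.012559711405997764)
shift [ -9.2  43.  191.4] turn 9.95 (world ccw deg -49.7 ) j7 0.96
w (np.float64(0.9814700432365658), 0.5814999999999999, 0.1635, np.float64(160.0), 737, 0.012692407146272733)
shift [-34.  -48.7 191.3] turn -16.85 (world ccw deg 84.3 ) j7 0.96
1749 ((513.6307373046875, -164.83050537109375), (319.673828125, 217.1793670654297), 87.39049530029297)
4539 ((512.5636596679688, -119.73682403564453), (227.1821746826172, 201.01646423339844), 87.28269958496094)
```

```bash
python3 -m crank '[{"tx":-17,"ty":-24,"tz":30,"turn":-2},{"tx":-34,"ty":-49,"tz":60,"turn":-4},{"tx":-34,"ty":-49,"tz":90,"turn":-6},{"tx":-34,"ty":-49,"tz":120,"turn":-8},{"tx":-34,"ty":-49,"tz":140,"turn":-10}]' 60 25 && python3 -m crank '[{"tx":0,"ty":0,"tz":20,"turn":-2},{"tx":0,"ty":0,"tz":40,"turn":-4},{"tx":0,"ty":0,"tz":40,"turn":-6},{"tx":0,"ty":0,"tz":40,"turn":-6.85},{"tx":0,"ty":0,"tz":40,"turn":-6.85}]'
python3 - <<'E'
from h import *
go((.5815,.1635),.0225,160)
p,d,c=snap('wrist','w4.png');P=cloud(d,c)
print(casefit(P,(.5815,.1635),.002)); 
# rim walls from the wrist/scene: line fits
for n in('scene','side'):
    p,d,c=snap(n);P=cloud(d,c);Q=P[d>0]
    f=(abs(Q[:,2]-.02)<.003)&(abs(Q[:,0]-.515)<.14)&(abs(Q[:,1]+.138)<.16)
    F=Q[f][:,:2]
    # floor yaw: extent-minimising with robust percentiles
    b=[]
    for a in np.radians(np.arange(-12,13,.5)):
        x=F@[np.cos(a),np.sin(a)];y=F@[-np.sin(a),np.cos(a)]
        hx=np.histogram(x,np.arange(.3,.8,.002))[0]; hy=np.histogram(y,np.arange(-.4,.1,.002))[0]
        b.append((np.abs(np.diff(hx)).max()+np.abs(np.diff(hy)).max(),np.degrees(a),np.percentile(x,[2,98]),np.percentile(y,[2,98])))
    b.sort(key=lambda t:-t[0]); print(n,len(F),b[:3])
E
```

```text
time: 4.03
position: [0.5807, 0.1634, 0.1499]
tool_rot: [0.974, -2.985, -0.001]
ft_force: [0.8, -0.1, 0.6]
grip_width: 0.692
grip_force: 0.0
time: 4.65
position: [0.5816, 0.1633, 0.1116]
tool_rot: [-1.801, 2.574, 0.001]
ft_force: [0.5, -0.4, -0.1]
grip_width: 0.689
grip_force: 0.0
shift [-0.1  0.2 89.1] turn -0.0 (world ccw deg 0.0 ) j7 2.52
(np.float64(0.9801124081279723), 0.58, 0.1635, np.float64(162.0), 2149, 0.012636897515480444)
scene 1692 [(np.int64(47), np.float64(-2.5), array([0.42131077, 0.62024861]), array([-0.24583931, -0.02662779])), (np.int64(36), np.float64(-5.5), array([0.43124217, 0.62117484]), array([-0.22003756,  0.00303464])), (np.int64(33), np.float64(-3.5), array([0.42492811, 0.6215131 ]), array([-0.23692805, -0.01683053]))]
side 4241 [(np.int64(93), np.float64(-6.000000000000001), array([0.42612407, 0.61943454]), array([-0.1742607 ,  0.04210566])), (np.int64(89), np.float64(-3.0000000000000004), array([0.42141262, 0.61454299]), array([-0.20142673,  0.0159011 ])), (np.int64(82), np.float64(-10.0), array([0.42760065, 0.62553147]), array([-0.13979074,  0.07978591]))]
```

```bash
for i in 1 2 3; do python3 -m crank '[{"tx":0,"ty":0,"tz":0,"turn":2},{"tx":0,"ty":0,"tz":0,"turn":4},{"tx":0,"ty":0,"tz":0,"turn":6},{"tx":0,"ty":0,"tz":0,"turn":8},{"tx":0,"ty":0,"tz":0,"turn":10}]' >/dev/null; done;  python3 -m crank '[{"tx":0,"ty":0,"tz":0,"turn":2},{"tx":0,"ty":0,"tz":0,"turn":4},{"tx":0,"ty":0,"tz":0,"turn":6},{"tx":0,"ty":0,"tz":0,"turn":6},{"tx":0,"ty":0,"tz":0,"turn":6}]'
python3 - <<'E'
from h import *
p,d,c=snap('wrist');P=cloud(d,c)
f=casefit(P,(.5815,.1635),.002);print(f); go((.581,.1635),.0225,161)
E
```

```text
time: 7.3
position: [0.5822, 0.1619, 0.1116]
tool_rot: [-2.572, -1.803, -0.0]
ft_force: [-0.6, 0.5, -0.8]
grip_width: 0.693
grip_force: 0.0
(np.float64(0.978926786878123), 0.5810000000000001, 0.163, np.float64(162.0), 2122, 0.012713886469987251)
shift [ 1.1 -1.8 89.1] turn -0.2 (world ccw deg 1.0 ) j7 -0.47
```

```bash
python3 -m crank '[{"tx":0,"ty":-1,"tz":40,"turn":-0.2},{"tx":1,"ty":-2,"tz":75,"turn":-0.2},{"tx":1,"ty":-2,"tz":89,"turn":-0.2},{"tx":1,"ty":-2,"tz":89,"turn":-0.2}]' 60 25 && python3 -m crank '[{"tx":0,"ty":0,"tz":0,"turn":0},{"tx":0,"ty":0,"tz":0,"turn":0},{"tx":0,"ty":0,"tz":0,"turn":0},{"tx":0,"ty":0,"tz":0,"turn":0}]' 40 25 && python3 -m crank '[{"tx":0,"ty":0,"tz":-30,"turn":0},{"tx":0,"ty":0,"tz":-70,"turn":0},{"tx":0,"ty":0,"tz":-110,"turn":0},{"tx":0,"ty":0,"tz":-110,"turn":0}]'
```

```text
time: 7.85
position: [0.5812, 0.1631, 0.023]
tool_rot: [-2.559, -1.822, -0.0]
ft_force: [-0.0, -1.6, 0.2]
grip_width: 0.69
grip_force: 0.0
time: 8.35
position: [0.5813, 0.1633, 0.0231]
tool_rot: [2.559, 1.822, 0.002]
ft_force: [-0.3, -0.0, 3.7]
grip_width: 0.547
grip_force: 25.0
time: 8.85
position: [0.5829, 0.1637, 0.1358]
tool_rot: [2.559, 1.821, 0.01]
ft_force: [-0.4, 0.4, -1.9]
grip_width: 0.547
grip_force: 25.0
```

Run:
```python
from h import *
# dryer pose: averaged networks
acc={}
off={'dryer':(0,0),'chamber_in':(0,.07),'lid_hinge':(.105,.07)}
A=[];B=[]
for n in('scene','side'):
    ctrl.get_image(n)
    for q in off:
        r=ctrl.mark_of(n,q)
        if r: A.append(off[q]);B.append(r[0]['xyz'][:2]);print(n,q,np.round(r[0]['xyz'],4))
A+= [(0,0)]*2+[(0,.07)]*2+[(.105,.07)]*2; B+=[[.506,-.21],[.507,-.211],[.515,-.138],[.516,-.138],[.619,-.143],[.62,-.149]]
A=np.array(A);B=np.array(B);a0,b0=A.mean(0),B.mean(0)
H=((A-a0)[:,0]+1j*(A-a0)[:,1]).conj()@((B-b0)[:,0]+1j*(B-b0)[:,1]);th=np.angle(H)
M=np.array([[np.cos(th),-np.sin(th)],[np.sin(th),np.cos(th)]]);t=b0-M@a0
print('yaw',np.degrees(th),'origin',t,'res',np.abs(B-(A@M.T+t)).max(0))
for y in(-.075,0,.075):
    X=M@[-.015,.07+y]+t;print(X);go(X,.1,np.degrees(th))
```

```text
scene dryer [ 0.5043 -0.2127 -0.0021]
scene chamber_in [ 0.512  -0.1398  0.0196]
scene lid_hinge [ 0.614  -0.1447  0.0667]
side dryer [ 0.5081 -0.2103 -0.0032]
side chamber_in [ 0.5156 -0.1384  0.0196]
side lid_hinge [ 0.6194 -0.147   0.0644]
yaw -4.162343663861784 origin [ 0.50807179 -0.20916152] res [0.00387563 0.00396733]
[ 0.49274844 -0.21305959]
shift [-383.9   40.6   31.9] turn -2.99 (world ccw deg 15.0 ) j7 -0.47
[ 0.49819214 -0.13825741]
shift [-311.4   21.2   31.9] turn -2.99 (world ccw deg 15.0 ) j7 -0.47
[ 0.50363585 -0.06345523]
shift [-239.     1.9   31.8] turn -2.99 (world ccw deg 15.0 ) j7 -0.47
```

```bash
python3 -m crank '[{"tx":-50,"ty":5,"tz":0,"turn":0},{"tx":-105,"ty":11,"tz":0,"turn":0},{"tx":-160,"ty":17,"tz":0,"turn":0},{"tx":-215,"ty":23,"tz":0,"turn":0},{"tx":-270,"ty":29,"tz":0,"turn":0}]' && python3 -m crank '[{"tx":-50,"ty":5,"tz":0,"turn":-1},{"tx":-100,"ty":11,"tz":0,"turn":-2},{"tx":-114,"ty":12,"tz":0,"turn":-3},{"tx":-114,"ty":12,"tz":0,"turn":-3}]'
python3 - <<'E'
from h import *
go((.4927,-.2131),.042,-4.2)
p,d,c=snap('wrist','w5.png')
for n in('scene','side'): snap(n,n+'5.png')
E
python3 -c "
import cv2,numpy as np
a=cv2.imread('pics/side5.png')[150:400,230:480];w=cv2.imread('pics/w5.png')[:240]
cv2.imwrite('pics/c5.png',np.vstack([cv2.resize(w,(640,240)),cv2.resize(a,(360,360)) if 0 else cv2.copyMakeBorder(cv2.resize(a,(350,350)),0,0,0,290,0)]))"
```

```text
time: 9.88
position: [0.5191, -0.1031, 0.1324]
tool_rot: [-2.559, -1.822, -0.0]
ft_force: [0.8, 0.9, -0.7]
grip_width: 0.546
grip_force: 25.0
time: 10.38
position: [0.493, -0.2145, 0.1323]
tool_rot: [-2.304, -2.135, 0.001]
ft_force: [-0.0, 1.3, -1.1]
grip_width: 0.546
grip_force: 25.0
shift [ 1.4 -0.3 90.3] turn -0.03 (world ccw deg 0.2 ) j7 0.45
```

View pics/c5.png

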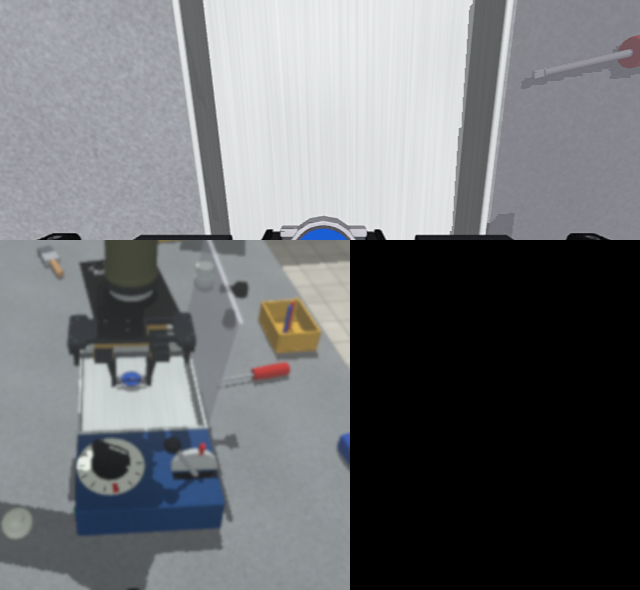

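The wrist part shows the blue case held, with the chamber walls roughly symmetric about it. The side part shows it above the chamber, clear of the lid. I'll lower it.

```bash
python3 -m crank '[{"tx":0,"ty":0,"tz":35,"turn":0},{"tx":0,"ty":0,"tz":65,"turn":0},{"tx":0,"ty":0,"tz":85,"turn":0},{"tx":0,"ty":0,"tz":90,"turn":0},{"tx":0,"ty":0,"tz":90,"turn":0}]' && python3 -m crank '[{"tx":0,"ty":0,"tz":0,"turn":0},{"tx":0,"ty":0,"tz":0,"turn":0},{"tx":0,"ty":0,"tz":0,"turn":0}]' 60 && python3 -m crank '[{"tx":0,"ty":0,"tz":-40,"turn":0},{"tx":0,"ty":0,"tz":-90,"turn":0},{"tx":0,"ty":0,"tz":-110,"turn":0}]'
python3 - <<'E'
from h import *
p,d,c=snap('scene')
print([(np.round(x['xyz'],3).tolist(),round(x['confidence'],2)) for x in ctrl.mark_of('scene','case1')])
go((.58,.2585),.15,26)
E
```

```text
time: 11.15
position: [0.4942, -0.213, 0.0429]
tool_rot: [2.299, 2.14, 0.0]
ft_force: [-0.0, -0.3, -0.9]
grip_width: 0.548
grip_force: 25.0
time: 11.52
position: [0.4942, -0.2132, 0.0431]
tool_rot: [2.299, 2.14, 0.001]
ft_force: [0.3, -0.6, 0.7]
grip_width: 0.683
grip_force: 0.0
time: 11.9
position: [0.4951, -0.2139, 0.1556]
tool_rot: [2.298, 2.137, 0.005]
ft_force: [1.4, -0.1, 0.4]
grip_width: 0.695
grip_force: 0.0
[([0.472, 0.325, 0.003], 0.5), ([0.498, -0.216, 0.023], 0.5), ([0.581, 0.256, 0.001], 0.48)]
shift [477.1  50.3   5.5] turn -6.02 (world ccw deg 30.1 ) j7 0.43
```

```bash
python3 -m crank '[{"tx":50,"ty":5,"tz":0,"turn":0},{"tx":105,"ty":11,"tz":0,"turn":0},{"tx":160,"ty":17,"tz":0,"turn":0},{"tx":215,"ty":23,"tz":0,"turn":0},{"tx":270,"ty":28,"tz":0,"turn":0}]' && python3 -m crank '[{"tx":50,"ty":5,"tz":0,"turn":-1.5},{"tx":105,"ty":11,"tz":0,"turn":-3},{"tx":160,"ty":17,"tz":0,"turn":-4.5},{"tx":207,"ty":22,"tz":20,"turn":-6},{"tx":207,"ty":22,"tz":40,"turn":-6}]'
python3 - <<'E'
from h import *
p,d,c=snap('wrist');P=cloud(d,c)
f=casefit(P,(.58,.2585),.002);print(f); go(f[1:3],.0225,f[3])
E
```

```text
time: 12.62
position: [0.5405, 0.056, 0.1513]
tool_rot: [-2.299, -2.14, 0.002]
ft_force: [0.6, -0.6, 0.3]
grip_width: 0.686
grip_force: 0.0
time: 13.25
position: [0.5762, 0.2646, 0.1098]
tool_rot: [-1.656, -2.667, 0.0]
ft_force: [0.2, -0.1, -0.9]
grip_width: 0.691
grip_force: 0.0
(np.float64(0.9747696358051777), 0.5795, 0.258, np.float64(26.000000000000004), 2130, 0.012673576045370158)
shift [-3.9  3.8 84.2] turn 0.01 (world ccw deg -0.1 ) j7 0.15
```

```bash
python3 -m crank '[{"tx":-2,"ty":2,"tz":40,"turn":0},{"tx":-4,"ty":4,"tz":70,"turn":0},{"tx":-4,"ty":4,"tz":84,"turn":0},{"tx":-4,"ty":4,"tz":84,"turn":0}]' 60 25 && python3 -m crank '[{"tx":0,"ty":0,"tz":0,"turn":0},{"tx":0,"ty":0,"tz":0,"turn":0},{"tx":0,"ty":0,"tz":0,"turn":0},{"tx":0,"ty":0,"tz":0,"turn":0}]' 40 25 && python3 -m crank '[{"tx":0,"ty":0,"tz":-30,"turn":0},{"tx":0,"ty":0,"tz":-70,"turn":0},{"tx":0,"ty":0,"tz":-110,"turn":0},{"tx":0,"ty":0,"tz":-110,"turn":0}]'
python3 - <<'E'
from h import *
go((.498,-.1383),.042,-4.2)
E
```

```text
time: 13.8
position: [0.5826, 0.2558, 0.0276]
tool_rot: [-1.669, -2.66, 0.004]
ft_force: [-0.9, -0.0, -0.4]
grip_width: 0.69
grip_force: 0.0
time: 14.3
position: [0.5831, 0.2573, 0.0295]
tool_rot: [-1.667, -2.662, 0.0]
ft_force: [-3.4, -1.2, 5.9]
grip_width: 0.466
grip_force: 4.6
time: 14.8
position: [0.5859, 0.2582, 0.1428]
tool_rot: [1.666, 2.659, 0.011]
ft_force: [0.3, -0.3, -0.3]
grip_width: 0.461
grip_force: 0.0
shift [-318.5 -252.9   98.5] turn 6.02 (world ccw deg -30.1 ) j7 0.15
```

The grip slipped off the white case because the tool was about 6 mm too high: I measured before it had settled. I'll open, settle, and look again.

```bash
python3 -m crank '[{"tx":0,"ty":0,"tz":30,"turn":0},{"tx":0,"ty":0,"tz":30,"turn":0},{"tx":0,"ty":0,"tz":30,"turn":0},{"tx":0,"ty":0,"tz":30,"turn":0}]' 60 25
python3 - <<'E'
from h import *
p,d,c=snap('wrist','w6.png');P=cloud(d,c)
f=casefit(P,(.58,.2585),.002);print(f); go(f[1:3],.0225,f[3])
print(ctrl.get_state()['position'])
p,d,c=snap('scene');print([(np.round(x['xyz'],3).tolist(),round(x['confidence'],2)) for x in ctrl.mark_of('scene','case1')])
print(ctrl.get_state()['position'])
E
```

```text
time: 15.3
position: [0.5838, 0.2574, 0.1094]
tool_rot: [1.667, 2.662, 0.002]
ft_force: [-0.2, 0.4, -0.1]
grip_width: 0.687
grip_force: 0.0
(np.float64(0.9823065444468131), 0.58, 0.2585, np.float64(28.000000000000004), 2197, 0.012685921553178825)
shift [ 2.6 -3.1 86.9] turn -0.42 (world ccw deg 2.1 ) j7 0.16
[0.58383586 0.25744373 0.10941757]
[([0.467, 0.328, 0.0], 0.77), ([0.579, 0.259, 0.002], 0.55)]
[0.5836534  0.25741123 0.10925369]
```

```bash
python3 -m crank '[{"tx":2.5,"ty":-3,"tz":40,"turn":-0.4},{"tx":2.5,"ty":-3,"tz":75,"turn":-0.4},{"tx":2.5,"ty":-3,"tz":87,"turn":-0.4},{"tx":2.5,"ty":-3,"tz":87,"turn":-0.4},{"tx":2.5,"ty":-3,"tz":87,"turn":-0.4}]' 60 25 && python3 -m crank '[{"tx":0,"ty":0,"tz":0,"turn":0},{"tx":0,"ty":0,"tz":0,"turn":0},{"tx":0,"ty":0,"tz":0,"turn":0},{"tx":0,"ty":0,"tz":0,"turn":0}]' 40 25
```

```text
time: 16.08
position: [0.5803, 0.2585, 0.0225]
tool_rot: [1.621, 2.69, 0.002]
ft_force: [-0.5, 0.1, 1.1]
grip_width: 0.691
grip_force: 0.0
time: 16.58
position: [0.5796, 0.2583, 0.0218]
tool_rot: [1.621, 2.691, 0.001]
ft_force: [-0.6, 0.9, 2.0]
grip_width: 0.544
grip_force: 25.0
```

```bash
python3 -m crank '[{"tx":0,"ty":0,"tz":-30,"turn":0},{"tx":0,"ty":0,"tz":-70,"turn":0},{"tx":0,"ty":0,"tz":-110,"turn":0},{"tx":0,"ty":0,"tz":-110,"turn":0}]'
python3 - <<'E'
from h import *
go((.498,-.1383),.042,-4.2)
E
```

```text
time: 17.08
position: [0.5817, 0.259, 0.1352]
tool_rot: [1.619, 2.688, 0.009]
ft_force: [1.1, 0.7, -1.4]
grip_width: 0.547
grip_force: 25.0
shift [-312.1 -260.3   91.4] turn 6.41 (world ccw deg -32.1 ) j7 0.18
```

```bash
python3 -m crank '[{"tx":-35,"ty":-29,"tz":0,"turn":0},{"tx":-75,"ty":-62.5,"tz":0,"turn":0},{"tx":-115,"ty":-96,"tz":0,"turn":0},{"tx":-155,"ty":-129,"tz":0,"turn":0},{"tx":-195,"ty":-163,"tz":0,"turn":0}]' && python3 -m crank '[{"tx":-40,"ty":-33,"tz":0,"turn":1.6},{"tx":-80,"ty":-66,"tz":0,"turn":3.2},{"tx":-117,"ty":-97,"tz":0,"turn":4.8},{"tx":-117,"ty":-97,"tz":0,"turn":6.4},{"tx":-117,"ty":-97,"tz":0,"turn":6.4}]'
python3 - <<'E'
from h import *
go((.498,-.1383),.042,-4.2)
E
```

```text
time: 17.7
position: [0.5252, 0.0081, 0.1303]
tool_rot: [-1.62, -2.69, 0.002]
ft_force: [0.8, 0.1, -0.7]
grip_width: 0.546
grip_force: 25.0
time: 18.32
position: [0.4946, -0.1393, 0.1305]
tool_rot: [-2.298, -2.14, 0.002]
ft_force: [0.1, 1.4, -1.1]
grip_width: 0.552
grip_force: 25.0
shift [ 1.2  3.5 88.5] turn 0.02 (world ccw deg -0.1 ) j7 0.26
```

```bash
python3 -m crank '[{"tx":0,"ty":2,"tz":35,"turn":0},{"tx":0,"ty":2,"tz":65,"turn":0},{"tx":0,"ty":2,"tz":85,"turn":0},{"tx":0,"ty":2,"tz":89,"turn":0},{"tx":0,"ty":2,"tz":89,"turn":0}]' && python3 -m crank '[{"tx":0,"ty":0,"tz":0,"turn":0},{"tx":0,"ty":0,"tz":0,"turn":0},{"tx":0,"ty":0,"tz":0,"turn":0}]' 60 && python3 -m crank '[{"tx":0,"ty":0,"tz":-40,"turn":0},{"tx":0,"ty":0,"tz":-90,"turn":0},{"tx":0,"ty":0,"tz":-110,"turn":0},{"tx":0,"ty":0,"tz":-110,"turn":0}]'
python3 - <<'E'
from h import *
p,d,c=snap('scene')
print([(np.round(x['xyz'],3).tolist(),round(x['confidence'],2)) for x in ctrl.mark_of('scene','case1')])
go((.4675,.331),.12,28)
E
```

```text
time: 18.95
position: [0.4977, -0.1388, 0.0425]
tool_rot: [-2.297, -2.142, 0.0]
ft_force: [-0.1, 0.6, -0.9]
grip_width: 0.544
grip_force: 25.0
time: 19.32
position: [0.498, -0.1393, 0.0431]
tool_rot: [2.299, 2.14, 0.002]
ft_force: [-0.8, -0.5, -1.0]
grip_width: 0.68
grip_force: 0.0
time: 19.82
position: [0.4988, -0.1395, 0.1542]
tool_rot: [2.298, 2.139, 0.006]
ft_force: [0.8, -0.7, -1.0]
grip_width: 0.693
grip_force: 0.0
[([0.469, 0.325, 0.001], 0.69), ([0.501, -0.142, 0.019], 0.47), ([0.499, -0.214, 0.021], 0.44)]
shift [466.7 -63.1  32.1] turn -6.42 (world ccw deg 32.1 ) j7 0.25
```

```bash
python3 -m crank '[{"tx":50,"ty":-7,"tz":0,"turn":0},{"tx":105,"ty":-14,"tz":0,"turn":0},{"tx":160,"ty":-21,"tz":0,"turn":0},{"tx":215,"ty":-29,"tz":0,"turn":0},{"tx":265,"ty":-36,"tz":0,"turn":0}]' && python3 -m crank '[{"tx":50,"ty":-7,"tz":0,"turn":-1.6},{"tx":105,"ty":-14,"tz":0,"turn":-3.2},{"tx":160,"ty":-21,"tz":10,"turn":-4.8},{"tx":202,"ty":-27,"tz":20,"turn":-6.4},{"tx":202,"ty":-27,"tz":40,"turn":-6.4}]' && python3 -m crank '[{"tx":0,"ty":0,"tz":0,"turn":0},{"tx":0,"ty":0,"tz":0,"turn":0},{"tx":0,"ty":0,"tz":0,"turn":0}]'
python3 - <<'E'
from h import *
p,d,c=snap('wrist','w7.png');P=cloud(d,c)
f=casefit(P,(.4675,.331),.002);print(f); go(f[1:3],.022,f[3])
E
```

```text
time: 20.55
position: [0.4792, 0.1293, 0.1509]
tool_rot: [-2.298, -2.14, 0.004]
ft_force: [0.7, -0.1, 0.2]
grip_width: 0.69
grip_force: 0.0
time: 21.18
position: [0.4661, 0.3353, 0.1103]
tool_rot: [-1.61, -2.696, 0.001]
ft_force: [-0.5, -0.7, 0.0]
grip_width: 0.69
grip_force: 0.0
time: 21.55
position: [0.4689, 0.3305, 0.1133]
tool_rot: [1.623, 2.69, 0.002]
ft_force: [-0.8, 0.9, 1.5]
grip_width: 0.689
grip_force: 0.0
(np.float64(0.9797713280562885), 0.468, 0.3305, np.float64(28.000000000000004), 2104, 0.012679750870774623)
shift [ 0.2 -1.  91.3] turn -0.04 (world ccw deg 0.2 ) j7 -0.08
```

```bash
python3 -m crank '[{"tx":0,"ty":-1,"tz":40,"turn":0},{"tx":0,"ty":-1,"tz":75,"turn":0},{"tx":0,"ty":-1,"tz":91,"turn":0},{"tx":0,"ty":-1,"tz":91,"turn":0},{"tx":0,"ty":-1,"tz":91,"turn":0}]' 60 25 && python3 -m crank '[{"tx":0,"ty":0,"tz":0,"turn":0},{"tx":0,"ty":0,"tz":0,"turn":0},{"tx":0,"ty":0,"tz":0,"turn":0},{"tx":0,"ty":0,"tz":0,"turn":0}]' 40 25 && python3 -m crank '[{"tx":0,"ty":0,"tz":-30,"turn":0},{"tx":0,"ty":0,"tz":-70,"turn":0},{"tx":0,"ty":0,"tz":-110,"turn":0},{"tx":0,"ty":0,"tz":-110,"turn":0}]'
python3 - <<'E'
from h import *
go((.5036,-.0635),.042,-4.2)
E
```

```text
time: 22.22
position: [0.4681, 0.331, 0.0225]
tool_rot: [1.621, 2.691, 0.003]
ft_force: [0.5, 0.8, -0.1]
grip_width: 0.69
grip_force: 0.0
time: 22.72
position: [0.4675, 0.3307, 0.0218]
tool_rot: [1.621, 2.691, 0.001]
ft_force: [-0.8, 0.6, 1.9]
grip_width: 0.547
grip_force: 25.0
time: 23.22
position: [0.4693, 0.3319, 0.135]
tool_rot: [1.62, 2.69, 0.01]
ft_force: [-0.3, -0.7, -0.4]
grip_width: 0.547
grip_force: 25.0
shift [-365.7 -155.1   91.3] turn 6.41 (world ccw deg -32.1 ) j7 -0.09
```

```bash
python3 -m crank '[{"tx":-40,"ty":-17,"tz":0,"turn":0},{"tx":-85,"ty":-36,"tz":0,"turn":0},{"tx":-135,"ty":-57,"tz":0,"turn":0},{"tx":-185,"ty":-78,"tz":0,"turn":0},{"tx":-235,"ty":-100,"tz":0,"turn":0}]' && python3 -m crank '[{"tx":-45,"ty":-19,"tz":0,"turn":1.6},{"tx":-90,"ty":-38,"tz":0,"turn":3.2},{"tx":-131,"ty":-55,"tz":0,"turn":4.8},{"tx":-131,"ty":-55,"tz":0,"turn":6.4},{"tx":-131,"ty":-55,"tz":0,"turn":6.4}]' && python3 -m crank '[{"tx":0,"ty":0,"tz":0,"turn":0},{"tx":0,"ty":0,"tz":0,"turn":0},{"tx":0,"ty":0,"tz":0,"turn":0}]'
python3 - <<'E'
from h import *
go((.5036,-.0635),.041,-4.2)
E
```

```text
time: 23.85
position: [0.488, 0.0742, 0.1304]
tool_rot: [-1.62, -2.691, 0.002]
ft_force: [1.2, 0.4, -0.2]
grip_width: 0.547
grip_force: 25.0
time: 24.48
position: [0.5006, -0.0658, 0.1304]
tool_rot: [-2.298, -2.14, 0.002]
ft_force: [0.3, 0.6, -0.6]
grip_width: 0.544
grip_force: 25.0
time: 24.85
position: [0.5015, -0.065, 0.1315]
tool_rot: [-2.298, -2.142, -0.0]
ft_force: [-0.5, 0.1, -0.9]
grip_width: 0.546
grip_force: 25.0
shift [ 1.6  2.  90.5] turn 0.04 (world ccw deg -0.2 ) j7 0.09
```

```bash
python3 -m crank '[{"tx":1,"ty":2,"tz":35,"turn":0},{"tx":1.5,"ty":2,"tz":65,"turn":0},{"tx":1.5,"ty":2,"tz":85,"turn":0},{"tx":1.5,"ty":2,"tz":90,"turn":0},{"tx":1.5,"ty":2,"tz":90,"turn":0}]' && python3 -m crank '[{"tx":0,"ty":0,"tz":0,"turn":0},{"tx":0,"ty":0,"tz":0,"turn":0},{"tx":0,"ty":0,"tz":0,"turn":0}]' 60 && python3 -m crank '[{"tx":0,"ty":0,"tz":-40,"turn":0},{"tx":0,"ty":0,"tz":-90,"turn":0},{"tx":0,"ty":0,"tz":-150,"turn":0},{"tx":0,"ty":0,"tz":-200,"turn":0},{"tx":0,"ty":0,"tz":-250,"turn":0}]'
python3 - <<'E'
from h import *
for n in('scene','side'):
    p,d,c=snap(n,n+'8.png')
    print([(np.round(x['xyz'],3).tolist(),round(x['confidence'],2)) for x in ctrl.mark_of(n,'case1')])
    P=cloud(d,c);m=(P[...,2]>.08)&(P[...,2]<.3)&(P[...,0]>.59)&(P[...,0]<.72)&(P[...,1]>-.29)&(P[...,1]<.0)&(d>0)
    Q=P[m]; print(len(Q),[(round(z,2),np.round(np.median(Q[abs(Q[:,2]-z)<.01],0),3).tolist()) for z in np.arange(.09,.3,.03)])
a=cv2.imread('pics/side8.png')[130:380,230:480];b=cv2.imread('pics/scene8.png')[80:280,200:440]
cv2.imwrite('pics/c8.png',np.hstack([cv2.resize(a,(400,400)),cv2.resize(b,(400,400))]))
E
```

```text
time: 25.48
position: [0.5039, -0.0641, 0.0418]
tool_rot: [2.299, 2.14, 0.0]
ft_force: [-0.7, -0.5, -1.1]
grip_width: 0.55
grip_force: 25.0
time: 25.85
position: [0.504, -0.064, 0.0421]
tool_rot: [2.299, 2.14, 0.002]
ft_force: [0.0, -0.2, -0.3]
grip_width: 0.68
grip_force: 0.0
time: 26.48
position: [0.5034, -0.0643, 0.2937]
tool_rot: [2.3, 2.14, 0.002]
ft_force: [0.1, 0.6, 0.2]
grip_width: 0.688
grip_force: 0.0
[([0.497, -0.141, 0.017], 0.6), ([0.495, -0.214, 0.018], 0.49)]
1402 [(np.float64(0.09), [0.628, -0.107, 0.09]), (np.float64(0.12), [0.632, -0.106, 0.12]), (np.float64(0.15), [0.635, -0.109, 0.15]), (np.float64(0.18), [0.639, -0.108, 0.18]), (np.float64(0.21), [0.643, -0.106, 0.21]), (np.float64(0.24), [0.65, -0.138, 0.242]), (np.float64(0.27), [0.647, -0.128, 0.272])]
[([0.497, -0.145, 0.023], 0.71), ([0.502, -0.064, 0.022], 0.56), ([0.494, -0.211, 0.023], 0.56)]
3085 [(np.float64(0.09), [0.619, -0.178, 0.09]), (np.float64(0.12), [0.622, -0.179, 0.12]), (np.float64(0.15), [0.625, -0.182, 0.15]), (np.float64(0.18), [0.629, -0.186, 0.18]), (np.float64(0.21), [0.633, -0.183, 0.21]), (np.float64(0.24), [0.638, -0.161, 0.241]), (np.float64(0.27), [0.642, -0.181, 0.271])]
```

View pics/c8.png

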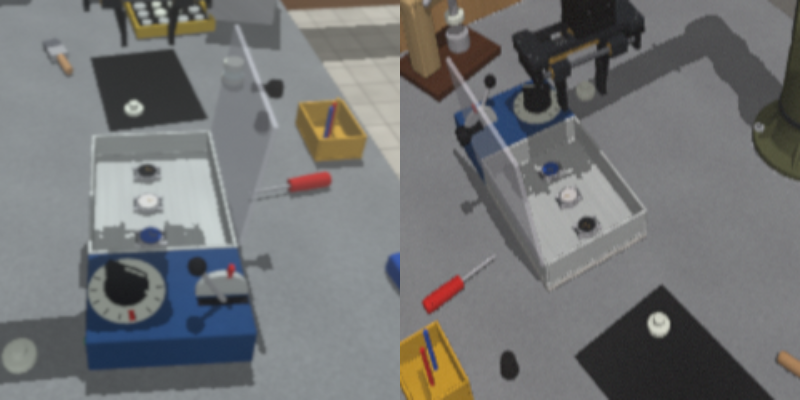

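All three cases lie flat in the chamber and the die is still on the mat. The lid leans slightly back (about 1.7). I'll straddle the knob with the open fingers from behind, with the tool's y along the dryer's y.

```bash
python3 -m crank '[{"tx":0,"ty":0,"tz":-40,"turn":0},{"tx":-15,"ty":20,"tz":-70,"turn":-2},{"tx":-30,"ty":65,"tz":-70,"turn":-4},{"tx":-45,"ty":115,"tz":-70,"turn":-6},{"tx":-60,"ty":160,"tz":-70,"turn":-8}]' 87 &&  python3 - <<'E'
from h import *
go((.7026,-.153),.36,85.8)
E
```

```text
time: 27.3
position: [0.6604, -0.135, 0.359]
tool_rot: [-1.418, -2.8, 0.002]
ft_force: [-0.5, 0.4, 0.9]
grip_width: 0.992
grip_force: 0.0
shift [-39.5  23.4  -1.1] turn -9.9 (world ccw deg 49.5 ) j7 1.0
```

```bash
python3 -m crank '[{"tx":-20,"ty":12,"tz":0,"turn":-2},{"tx":-39,"ty":23,"tz":0,"turn":-4},{"tx":-39,"ty":23,"tz":0,"turn":-6},{"tx":-39,"ty":23,"tz":0,"turn":-8},{"tx":-39,"ty":23,"tz":0,"turn":-9.9}]' && python3 -m crank '[{"tx":0,"ty":0,"tz":0,"turn":0},{"tx":0,"ty":0,"tz":0,"turn":0},{"tx":0,"ty":0,"tz":0,"turn":0}]'
python3 - <<'E'
from h import *
go((.7026,-.153),.27,85.8)
h=np.array([.6178,-.147]);ex=np.array([np.cos(np.radians(4.2)),-np.sin(np.radians(4.2))])
s=ctrl.get_state();r=.18
for th in np.radians([97,90,80,70,60,50,40,30,20,12,6,0,-3]):
    x=-r*np.cos(th)+.008*np.sin(th)+.0095; z=.065+r*np.sin(th)+.008*np.cos(th)+.019
    print(round(np.degrees(th)),tool([*(h+ex*x),z]))
E
```

```text
time: 27.92
position: [0.6999, -0.1538, 0.3589]
tool_rot: [-0.119, -3.136, -0.001]
ft_force: [-0.4, -0.5, -0.7]
grip_width: 1.001
grip_force: 0.0
time: 28.3
position: [0.7003, -0.1535, 0.3611]
tool_rot: [-0.129, -3.138, -0.0]
ft_force: [1.0, 0.3, 1.0]
grip_width: 0.999
grip_force: 0.0
shift [-2.3  0.7 91.1] turn -0.1 (world ccw deg 0.5 ) j7 1.84
97 [43.3  0.1 99.4]
90 [65.2 -0.1 97.1]
80 [96.6 -0.4 98.5]
70 [127.2  -0.7 105.3]
60 [156.2  -0.9 117.3]
50 [182.7  -1.2 134.1]
40 [205.9  -1.4 155.4]
30 [225.   -1.5 180.3]
20 [239.5  -1.7 208.1]
12 [247.5  -1.7 232. ]
6 [251.3  -1.8 250.5]
0 [253.1  -1.8 269.2]
-3 [253.2  -1.8 278.7]
```

```bash
python3 -m crank '[{"tx":0,"ty":0,"tz":40,"turn":-0.1},{"tx":0,"ty":0,"tz":80,"turn":-0.1},{"tx":0,"ty":0,"tz":97,"turn":-0.1},{"tx":15,"ty":0,"tz":97,"turn":-0.1},{"tx":30,"ty":0,"tz":97,"turn":-0.1}]' && python3 -m crank '[{"tx":17,"ty":0,"tz":0,"turn":0},{"tx":35,"ty":0,"tz":0,"turn":0},{"tx":51,"ty":0,"tz":0,"turn":0},{"tx":67,"ty":0,"tz":1.5,"turn":0},{"tx":82,"ty":0,"tz":4.5,"turn":0}]' && python3 -m crank '[{"tx":15,"ty":0,"tz":4.5,"turn":0},{"tx":30,"ty":0,"tz":10,"turn":0},{"tx":44,"ty":0,"tz":16,"turn":0},{"tx":58,"ty":0,"tz":25,"turn":0},{"tx":70,"ty":0,"tz":33,"turn":0}]'
python3 - <<'E'
from h import *
go((.7026,-.153),.27,85.8)
h=np.array([.6178,-.147]);ex=np.array([np.cos(np.radians(4.2)),-np.sin(np.radians(4.2))])
s=ctrl.get_state();r=.18
for th in np.radians([60,50,40,30,20,12,6,0,-3]):
    x=-r*np.cos(th)+.008*np.sin(th)+.0095; z=.065+r*np.sin(th)+.008*np.cos(th)+.019
    print(round(np.degrees(th)),tool([*(h+ex*x),z]))
snap('side','s9.png')
cv2.imwrite('pics/s9c.png',cv2.imread('pics/s9.png')[100:360,200:500])
E
```

```text
time: 28.92
position: [0.6705, -0.1513, 0.2651]
tool_rot: [0.114, 3.139, -0.001]
ft_force: [-0.3, 0.0, 0.0]
grip_width: 0.998
grip_force: 0.0
time: 29.55
position: [0.5893, -0.1461, 0.2617]
tool_rot: [0.114, 3.136, -0.001]
ft_force: [1.7, -1.3, 0.9]
grip_width: 0.994
grip_force: 0.6
time: 30.18
position: [0.5194, -0.141, 0.2283]
tool_rot: [0.115, 3.136, -0.0]
ft_force: [1.9, -1.1, -0.4]
grip_width: 1.001
grip_force: 0.4
shift [-183.8    1.5  -41.1] turn 0.0 (world ccw deg -0.0 ) j7 1.77
60 [-25.1   1.3 -15.5]
50 [1.5 1.3 1.3]
40 [24.7  1.3 22.4]
30 [43.9  1.3 47.3]
20 [58.5  1.3 75.1]
12 [66.6  1.3 98.9]
6 [ 70.4   1.3 117.3]
0 [ 72.3   1.3 136.1]
-3 [ 72.5   1.3 145.5]
```

View pics/s9c.png

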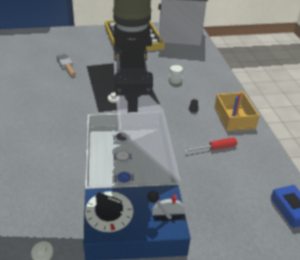

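The lid is coming down in front of the fingers (about 50°), with the cases visible through it. Carrying on.

```bash
python3 -m crank '[{"tx":13,"ty":0,"tz":11,"turn":0},{"tx":25,"ty":0,"tz":22,"turn":0},{"tx":35,"ty":0,"tz":35,"turn":0},{"tx":44,"ty":0,"tz":47,"turn":0},{"tx":51,"ty":0,"tz":61,"turn":0}]' && python3 -m crank '[{"tx":8,"ty":0,"tz":14,"turn":0},{"tx":12,"ty":0,"tz":26,"turn":0},{"tx":16,"ty":0,"tz":38,"turn":0},{"tx":18,"ty":0,"tz":49,"turn":0},{"tx":20,"ty":0,"tz":58,"turn":0}]' && python3 -m crank '[{"tx":0,"ty":0,"tz":6,"turn":0},{"tx":0,"ty":0,"tz":12,"turn":0},{"tx":0,"ty":0,"tz":16,"turn":0},{"tx":0,"ty":0,"tz":19,"turn":0},{"tx":0,"ty":0,"tz":19,"turn":0}]'
```

```text
time: 30.85
position: [0.4682, -0.1368, 0.1661]
tool_rot: [0.114, 3.138, 0.0]
ft_force: [-0.7, -0.1, -0.1]
grip_width: 1.002
grip_force: 0.3
time: 31.48
position: [0.4481, -0.1351, 0.1074]
tool_rot: [0.113, 3.139, -0.0]
ft_force: [-0.5, -0.4, 0.5]
grip_width: 0.999
grip_force: 0.2
time: 32.1
position: [0.4483, -0.1352, 0.0924]
tool_rot: [-0.113, -3.138, -0.003]
ft_force: [-12.8, 3.7, 33.1]
grip_width: 1.0
grip_force: 16.4
```

```bash
python3 -m crank '[{"tx":0,"ty":0,"tz":-40,"turn":0},{"tx":0,"ty":0,"tz":-90,"turn":0},{"tx":0,"ty":0,"tz":-150,"turn":0},{"tx":0,"ty":0,"tz":-200,"turn":0},{"tx":0,"ty":0,"tz":-230,"turn":0}]'
python3 - <<'E'
from h import *
for n in('scene','side'):
    p,d,c=snap(n,n+'10.png');P=cloud(d,c)
    m=(P[...,0]>.43)&(P[...,0]<.61)&(P[...,1]>-.25)&(P[...,1]<-.03)&(d>0)&(P[...,2]<.15);print(np.percentile(P[m][:,2],[10,50,90]).round(4), m.sum())
    for q in['lever_ball','air_mark','dial_grip','dial_pointer','heat_mark','case1']:
        print(n,q,[(np.round(x['xyz'],4).tolist(),round(x['confidence'],2)) for x in ctrl.mark_of(n,q)][:3])
a=cv2.imread('pics/side10.png')[200:370,260:410];b=cv2.imread('pics/scene10.png')[90:240,210:360]
cv2.imwrite('pics/c10.png',np.hstack([cv2.resize(a,(400,453),interpolation=2),cv2.resize(b,(400,453))]))
E
```

```text
time: 32.72
position: [0.4489, -0.1353, 0.322]
tool_rot: [0.113, 3.135, 0.001]
ft_force: [0.3, -0.5, -0.2]
grip_width: 0.998
grip_force: 0.0
[0.0706 0.0729 0.0755] 2873
scene lever_ball [([0.5372, -0.3671, 0.1352], 0.42)]
scene air_mark [([0.3106, -0.3804, -0.0011], 0.39)]
scene dial_grip [([0.4475, -0.3404, 0.0925], 0.76), ([0.4793, -0.3485, 0.0766], 0.47)]
scene dial_pointer [([0.4754, -0.3502, 0.0749], 0.65)]
scene heat_mark []
scene case1 []
[0.071  0.0724 0.074 ] 4250
side lever_ball [([0.5311, -0.3647, 0.1322], 0.64), ([0.449, -0.3713, 0.0775], 0.37)]
side air_mark [([0.5847, -0.3692, 0.1431], 0.56)]
side dial_grip [([0.4483, -0.3371, 0.0937], 0.95)]
side dial_pointer [([0.479, -0.3515, 0.0743], 0.57)]
side heat_mark [([0.4517, -0.3704, 0.0782], 0.44)]
side case1 [([0.507, -0.209, -0.0055], 0.42), ([0.5807, -0.3657, 0.1444], 0.4)]
```

View pics/c10.png

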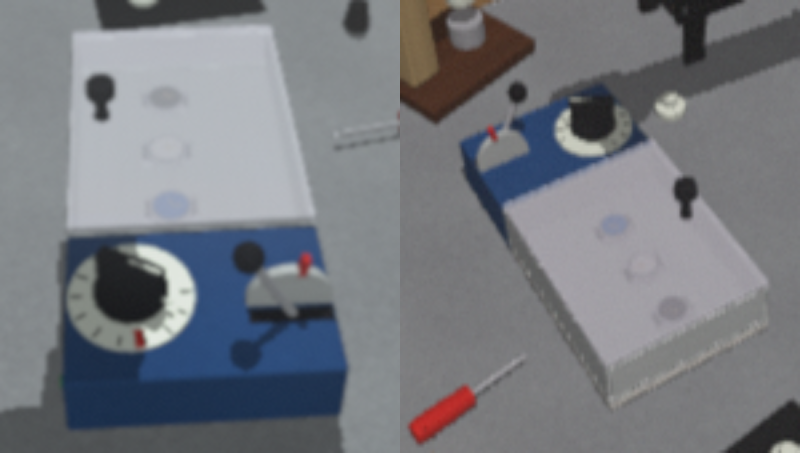

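The lid lies flat: its face measures 72.5 mm high against 73 expected, and the three cases show through it. In the side crop the lever ball is at (249,257) and its rider at (306,265); the dial's rider is at (140,338). I'll bring the wrist camera over the control box.

```bash
python3 -m crank '[{"tx":-25,"ty":-40,"tz":0,"turn":0},{"tx":-50,"ty":-85,"tz":0,"turn":0},{"tx":-75,"ty":-130,"tz":0,"turn":0},{"tx":-100,"ty":-180,"tz":0,"turn":0},{"tx":-105,"ty":-228,"tz":0,"turn":0}]' && python3 -m crank '[{"tx":0,"ty":0,"tz":0,"turn":0},{"tx":0,"ty":0,"tz":0,"turn":0},{"tx":0,"ty":0,"tz":0,"turn":0}]' 34 6
python3 - <<'E'
from h import *
print(cam('wrist')[1])
p,d,c=snap('wrist','w11.png');P=cloud(d,c)
for q in['lever_ball','air_mark','dial_grip','dial_pointer','heat_mark']:
    print(q,[(np.round(x['xyz'],4).tolist(),round(x['confidence'],2)) for x in ctrl.mark_of('wrist',q)][:3])
def reds(p,d,c):
    P=cloud(d,c);h=cv2.cvtColor(p,cv2.COLOR_RGB2HSV)
    m=((h[...,0]<8)|(h[...,0]>172))&(h[...,1]>140)&(h[...,2]>80)&(d>0)&(P[...,1]<-.3)&(P[...,1]>-.45)&(P[...,0]>.38)&(P[...,0]<.65)&(P[...,2]<.16)
    n,l,s,ce=cv2.connectedComponentsWithStats(m.astype(np.uint8))
    for i in range(1,n):
        if s[i,4]>3: print(' red',s[i,4],ce[i].round(1),np.median(P[l==i],0).round(4))
reds(p,d,c)
for n in('side','scene'): print(n); reds(*snap(n))
E
```

```text
time: 34.05
position: [0.5384, -0.3705, 0.3178]
tool_rot: [-0.108, -3.138, 0.001]
ft_force: [0.3, 0.3, 1.2]
grip_width: 1.001
grip_force: 0.0
time: 34.42
position: [0.5372, -0.3684, 0.3192]
tool_rot: [0.109, 3.139, 0.002]
ft_force: [0.3, -0.8, 0.1]
grip_width: 0.741
grip_force: 0.0
[ 0.46364292 -0.36195797  0.46213477]
lever_ball [([0.5315, -0.3655, 0.1351], 0.68)]
air_mark []
dial_grip [([0.451, -0.3371, 0.0926], 0.86)]
dial_pointer [([0.48, -0.3566, 0.0751], 0.78), ([0.5103, -0.2095, -0.0047], 0.53)]
heat_mark [([0.4529, -0.3715, 0.0763], 0.49)]
 red 53 [308.8 108.2] [ 0.4522 -0.3785  0.0728]
 red 56 [337.  214.5] [ 0.5786 -0.3528  0.1126]
side
 red 12 [373.9 297.6] [ 0.5802 -0.3562  0.1128]
 red 9 [312.  326.8] [ 0.453  -0.3817  0.0719]
scene
 red 6 [243.8 133.2] [ 0.5813 -0.35    0.1104]
```

View pics/w11.png

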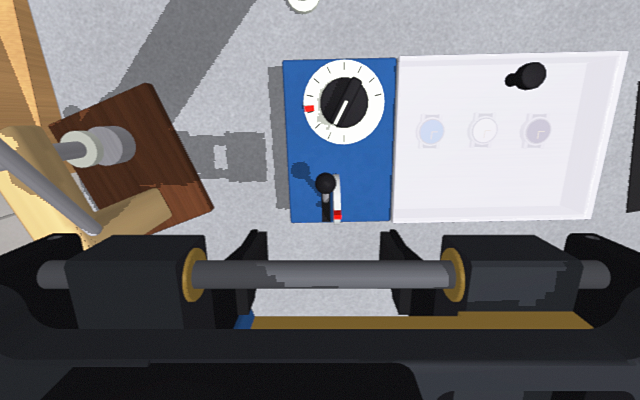

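The wrist view shows the box top spanning (283,61)–(391,222), the dial at (344,101) with its white line toward (335,118), its rider at (309,108), the lever ball at (326,183) and the lever's rider at (337,215). I'll fit the box and dial geometry from pixels.

```bash
cat > geo.py <<'E'
from h import *
def planept(uv,c,z):
    K,o,r=c; uv=np.atleast_2d(uv); q=np.c_[(uv[:,0]-K[0,2])/K[0,0],(uv[:,1]-K[1,2])/K[1,1],np.ones(len(uv))]@r.T
    return o+q*((z-o[2])/q[:,2])[:,None]
def fit(name='wrist',img=None):
    p,d,c=img or snap(name); P=cloud(d,c); hsv=cv2.cvtColor(p,cv2.COLOR_RGB2HSV); out={}
    roi=(P[...,0]>.36)&(P[...,0]<.66)&(P[...,1]>-.47)&(P[...,1]<.05)&(d>0)
    blue=roi&(abs(hsv[...,0].astype(int)-110)<14)&(hsv[...,1]>150)&(abs(P[...,2]-.065)<.005)
    hull=cv2.convexHull(np.argwhere(blue)[:,::-1].astype(np.float32))[:,0]
    print('box',cv2.minAreaRect((planept(hull,c,.065)[:,:2]*1000).astype(np.float32)))
    w=roi&(hsv[...,1]<40)&(hsv[...,2]>170)&(abs(P[...,2]-.07)<.008)&(np.hypot(P[...,0]-.45,P[...,1]+.338)<.06)
    n,l,s,ce=cv2.connectedComponentsWithStats(w.astype(np.uint8)); k=1+np.argmax(s[1:,4])
    pts=cv2.convexHull(np.argwhere(l==k)[:,::-1].astype(np.float32))[:,0]
    e=cv2.minEnclosingCircle((planept(pts,c,.069)[:,:2]*1000).astype(np.float32)); print('dial disc',e)
    C=np.array(e[0])/1000
    q=roi&(hsv[...,1]<60)&(hsv[...,2]>150)&(P[...,2]>.09)&(np.hypot(P[...,0]-C[0],P[...,1]-C[1])<.04)
    if q.sum()>2: m=np.median(P[q],0);print('line',q.sum(),m.round(4),'dir deg',np.degrees(np.arctan2(*(m[:2]-C)[::-1])).round(1))
    red=roi&((hsv[...,0]<8)|(hsv[...,0]>172))&(hsv[...,1]>140)&(hsv[...,2]>80)&(P[...,2]<.09)&(P[...,2]>.05)
    m=P[red];m=m.mean(0);print('red',red.sum(),m.round(4),'dir',np.degrees(np.arctan2(*(m[:2]-C)[::-1])).round(1))
    blk=(hsv[...,2]<70)&(np.hypot(P[...,0]-C[0],P[...,1]-C[1])<.04)&(P[...,2]>.1)&(P[...,2]<.112)
    print('bar',blk.sum(),cv2.minAreaRect((P[blk][:,:2]*1000).astype(np.float32)),P[blk].mean(0).round(4))
    return p,d,c
E
python3 - <<'E'
from geo import *
p,d,c=fit()
cv2.imwrite('pics/w12.png',cv2.resize(p[45:235,270:410][:,:,::-1],None,fx=3.1,fy=3.1,interpolation=cv2.INTER_NEAREST))
P=cloud(d,c);h=cv2.cvtColor(p,cv2.COLOR_RGB2HSV)
b=(h[...,2]<60)&(abs(P[...,0]-.53)<.03)&(abs(P[...,1]+.366)<.025)&(P[...,2]>.12)&(P[...,2]<.16)
Q=P[b];f=lambda x:np.linalg.norm(Q-x,axis=1)-.012
from scipy.optimize import least_squares
print('ball',least_squares(f,[.532,-.366,.135],loss='soft_l1',f_scale=.001).x.round(4),len(Q))
E
```

```text
box ((501.16748046875, -343.1381530761719), (137.1460723876953, 207.30047607421875), 87.245849609375)
dial disc ((448.6680908203125, -335.4940490722656), 50.07425308227539)
line 104 [ 0.4582 -0.3415  0.1072] dir deg -32.0
red 56 [ 0.4644 -0.3766  0.0734] dir -69.0
bar 494 ((449.4756164550781, -335.2087707519531), (13.92216682434082, 54.59568405151367), 59.1076545715332) [ 0.4462 -0.3335  0.1063]
ball [ 0.534  -0.3639  0.1343] 328
```

View pics/w12.png

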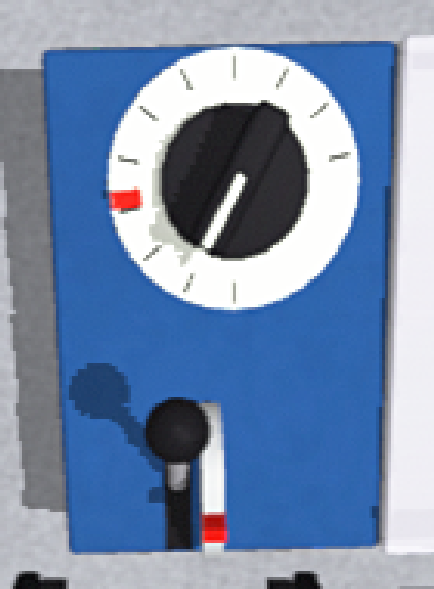

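```bash
python3 -m crank '[{"tx":0,"ty":0,"tz":20,"turn":2},{"tx":0,"ty":0,"tz":40,"turn":4},{"tx":0,"ty":0,"tz":60,"turn":6},{"tx":0,"ty":0,"tz":80,"turn":8},{"tx":0,"ty":0,"tz":90,"turn":10}]' && python3 -m crank '[{"tx":0,"ty":0,"tz":0,"turn":2},{"tx":0,"ty":0,"tz":0,"turn":4},{"tx":0,"ty":0,"tz":0,"turn":6},{"tx":0,"ty":0,"tz":0,"turn":7.6},{"tx":0,"ty":0,"tz":0,"turn":7.6}]' && python3 -m crank '[{"tx":0,"ty":0,"tz":0,"turn":0},{"tx":0,"ty":0,"tz":0,"turn":0},{"tx":0,"ty":0,"tz":0,"turn":0}]' 36 6
python3 - <<'E'
from h import *
go((.534,-.364),.139,-2.7)
for n in ('side','scene'):
  p,d,c=snap(n);P=cloud(d,c);h=cv2.cvtColor(p,cv2.COLOR_RGB2HSV)
  b=(h[...,2]<60)&(abs(P[...,0]-.53)<.03)&(abs(P[...,1]+.366)<.025)&(P[...,2]>.12)&(P[...,2]<.16)
  Q=P[b]
  if len(Q)<5: continue
  f=lambda x:np.linalg.norm(Q-x,axis=1)-.012
  from scipy.optimize import least_squares
  print(n,'ball',least_squares(f,[.532,-.366,.135],loss='soft_l1',f_scale=.001).x.round(4),len(Q))
E
```

```text
time: 35.5
position: [0.5361, -0.3696, 0.2278]
tool_rot: [-1.436, -2.792, -0.001]
ft_force: [-0.2, 0.0, -0.5]
grip_width: 0.388
grip_force: 0.0
time: 36.12
position: [0.5365, -0.37, 0.2289]
tool_rot: [-2.26, -2.182, 0.001]
ft_force: [-0.4, 0.8, 0.3]
grip_width: 0.393
grip_force: 0.0
time: 36.5
position: [0.5364, -0.3701, 0.2291]
tool_rot: [2.261, 2.181, 0.001]
ft_force: [-1.6, 0.9, 0.2]
grip_width: 0.415
grip_force: 0.0
shift [ 6.  -2.6 90.1] turn 0.12 (world ccw deg -0.6 ) j7 0.89
side ball [ 0.5339 -0.3664  0.1336] 77
scene ball [ 0.5331 -0.3662  0.1345] 39
```

```bash
python3 -m crank '[{"tx":5,"ty":-2.5,"tz":30,"turn":0.1},{"tx":5,"ty":-2.5,"tz":60,"turn":0.1},{"tx":5,"ty":-2.5,"tz":80,"turn":0.1},{"tx":5,"ty":-2.5,"tz":90,"turn":0.1},{"tx":5,"ty":-2.5,"tz":90,"turn":0.1}]' 36 6 && python3 -m crank '[{"tx":0,"ty":0,"tz":0,"turn":0},{"tx":0,"ty":0,"tz":0,"turn":0},{"tx":0,"ty":0,"tz":0,"turn":0}]' 20 6
python3 - <<'E'
from h import *
s=ctrl.get_state();print(s['position'],s['grip_width']*87)
ex=np.array([np.cos(np.radians(2.7)),-np.sin(np.radians(2.7))])
for a in(-.508,-.35,-.2,0,.1,.2,.25):
    print(a,tool([*(np.array([.5703,-.3667])+ex*.075*np.sin(a)),.074+.075*np.cos(a)]))
E
```

```text
time: 37.22
position: [0.534, -0.3651, 0.1389]
tool_rot: [-2.272, -2.17, 0.0]
ft_force: [0.4, -0.4, 1.6]
grip_width: 0.414
grip_force: 0.0
time: 37.6
position: [0.5346, -0.3654, 0.1399]
tool_rot: [2.27, 2.169, 0.001]
ft_force: [0.3, -0.0, 1.3]
grip_width: 0.266
grip_force: 5.9
[ 0.53456178 -0.36543391  0.13987528] 23.12683434388639
-0.508 [ 0.4 -0.7  0.3]
-0.35 [ 0.4 10.  -4.6]
-0.2 [ 0.4 20.9 -7.6]
0 [ 0.4 35.8 -9.1]
0.1 [ 0.3 43.3 -8.7]
0.2 [ 0.3 50.7 -7.6]
0.25 [ 0.3 54.3 -6.7]
```

```bash
python3 -m crank '[{"tx":0,"ty":10,"tz":-4.5,"turn":0},{"tx":0,"ty":20.5,"tz":-7.5,"turn":0},{"tx":0,"ty":31,"tz":-9,"turn":0},{"tx":0,"ty":41,"tz":-9,"turn":0},{"tx":0,"ty":50.5,"tz":-7.5,"turn":0}]' && python3 -m crank '[{"tx":0,"ty":0,"tz":0,"turn":0},{"tx":0,"ty":0,"tz":0,"turn":0}]'  && python3 -m crank '[{"tx":0,"ty":0,"tz":0,"turn":0},{"tx":0,"ty":0,"tz":0,"turn":0}]' 36 && python3 -m crank '[{"tx":0,"ty":0,"tz":-40,"turn":0},{"tx":0,"ty":0,"tz":-80,"turn":0},{"tx":-40,"ty":-10,"tz":-80,"turn":0},{"tx":-80,"ty":-20,"tz":-80,"turn":0},{"tx":-80,"ty":-20,"tz":-80,"turn":0}]'
python3 - <<'E'
from h import *
print(cam('wrist')[1])
from scipy.optimize import least_squares
for n in ('wrist','side','scene'):
  p,d,c=snap(n,n+'13.png');P=cloud(d,c);h=cv2.cvtColor(p,cv2.COLOR_RGB2HSV)
  b=(h[...,2]<60)&(abs(P[...,0]-.585)<.03)&(abs(P[...,1]+.367)<.025)&(P[...,2]>.12)&(P[...,2]<.165)
  Q=P[b]
  f=lambda x:np.linalg.norm(Q-x,axis=1)-.012
  if len(Q)>4: x=least_squares(f,[.585,-.367,.142],loss='soft_l1',f_scale=.001).x; print(n,'ball',x.round(4),len(Q),'ang',np.arctan2(x[0]-.5703,x[2]-.069))
  m=((h[...,0]<8)|(h[...,0]>172))&(h[...,1]>140)&(h[...,2]>80)&(d>0)&(abs(P[...,0]-.58)<.04)&(abs(P[...,1]+.355)<.03)
  Q=P[m];print(len(Q),Q.mean(0).round(4),Q.min(0).round(4),Q.max(0).round(4))
  t=Q[Q[:,2]>np.percentile(Q[:,2],50)];print('top',t.mean(0).round(4),np.arctan2(t[:,0].mean()-.571,t[:,2].mean()-.069))
  for q in('air_mark','lever_ball'): print(q,[(np.round(x['xyz'],4).tolist(),round(x['confidence'],2)) for x in ctrl.mark_of(n,q)][:2])
E
```

```text
time: 38.22
position: [0.5855, -0.3673, 0.1463]
tool_rot: [2.271, 2.17, 0.0]
ft_force: [-2.1, -1.0, 0.6]
grip_width: 0.264
grip_force: 6.0
time: 38.48
position: [0.5853, -0.3672, 0.1463]
tool_rot: [2.27, 2.17, 0.001]
ft_force: [1.1, -2.5, -0.7]
grip_width: 0.265
grip_force: 6.0
time: 38.72
position: [0.5844, -0.3666, 0.1464]
tool_rot: [-2.271, -2.17, -0.001]
ft_force: [-0.1, -0.3, 0.5]
grip_width: 0.386
grip_force: 0.0
time: 39.35
position: [0.5572, -0.4503, 0.2268]
tool_rot: [2.279, 2.162, -0.003]
ft_force: [-0.5, 0.6, 0.6]
grip_width: 0.41
grip_force: 0.0
[ 0.5601725  -0.3760922   0.36970708]
wrist ball [ 0.5844 -0.3667  0.1425] 836 ang 0.18984116794495118
96 [ 0.5793 -0.352   0.1136] [ 0.5754 -0.3591  0.1036] [ 0.5843 -0.3481  0.1463]
top [ 0.5802 -0.3521  0.1186] 0.18335118048689328
air_mark [([0.455, -0.3716, 0.0785], 0.34)]
lever_ball [([0.5852, -0.3667, 0.143], 0.95)]
side ball [ 0.5845 -0.3682  0.1422] 82 ang 0.19105421953145912
4 [ 0.578  -0.3604  0.1202] [ 0.5745 -0.3738  0.1135] [ 0.5807 -0.3549  0.1396]
top [ 0.5763 -0.3657  0.1267] 0.09194718957967378
air_mark []
lever_ball [([0.5829, -0.3683, 0.1412], 0.53)]
scene ball [ 0.5838 -0.3679  0.1426] 43 ang 0.1820514271375069
6 [ 0.5808 -0.3518  0.1088] [ 0.579  -0.3565  0.1029] [ 0.5828 -0.3476  0.1145]
top [ 0.5811 -0.3508  0.1131] 0.22611420802992097
air_mark [([0.6151, -0.1426, 0.067], 0.73)]
lever_ball [([0.5895, -0.3716, 0.1433], 0.51)]
```

Run:
```python
from geo import *
import cv2
p=cv2.imread('pics/wrist13.png'); c=cam('wrist')
u=proj(np.array([.575,-.36,.11]),c).round().astype(int);print(u)
x0,y0=max(u[0]-60,0),max(u[1]-60,0)
h=cv2.cvtColor(p,cv2.COLOR_BGR2HSV);m=((h[...,0]<8)|(h[...,0]>172))&(h[...,1]>120)&(h[...,2]>60)
m[:y0]=0;m[y0+120:]=0;m[:,:x0]=0;m[:,x0+120:]=0
q=np.argwhere(m)[:,::-1];print(q.mean(0),q.min(0),q.max(0))
# predicted rider centre pixel vs angle at radius 42mm
th=np.radians(-2.7);M=np.array([[np.cos(th),-np.sin(th)],[np.sin(th),np.cos(th)]])
for r in(.034,.044):
  for a in(.1,.15,.2,.25,.3):
    X=M@[.07+r*np.sin(a),-.141]+[.5077,-.2083];print(r,a,proj(np.array([*X,.069+r*np.cos(a)]),c).round(1))
cv2.imwrite('pics/w13c.png',cv2.resize(p[y0:y0+120,x0:x0+120],(600,600),interpolation=0));print(x0,y0)
```

```text
[336 102]
[346.19191919  83.68686869] [342  79] [352  91]
0.034 0.1 [334.8  93.2]
0.034 0.15 [336.8  93.2]
0.034 0.2 [338.8  93.3]
0.034 0.25 [340.7  93.3]
0.034 0.3 [342.7  93.3]
0.044 0.1 [336.5  92.3]
0.044 0.15 [339.2  92.3]
0.044 0.2 [341.9  92.3]
0.044 0.25 [344.5  92.4]
0.044 0.3 [347.1  92.5]
276 42
```

View pics/w13c.png

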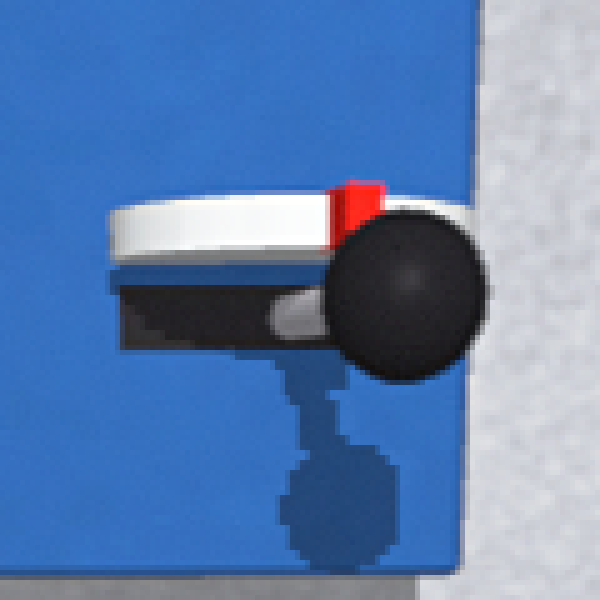

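The rider shows at crop (330–385,183–250), partly behind the ball at (405,295), and the lever's angle looks slightly larger than or close to the rider's. That frame was taken while the arm was still settling, so I'll repeat it settled and fit the rider by pixels.

Run:
```python
from geo import *
p,d,c=snap('wrist','w14.png');P=cloud(d,c);h=cv2.cvtColor(p,cv2.COLOR_RGB2HSV)
m=((h[...,0]<8)|(h[...,0]>172))&(h[...,1]>120)&(h[...,2]>60)&(abs(P[...,0]-.58)<.04)&(abs(P[...,1]+.355)<.03)
br=m&(p[...,0]>225)
for k in(m,br): q=np.argwhere(k)[:,::-1];print(len(q),q.mean(0).round(1),q.min(0),q.max(0),P[k].mean(0).round(4))
th=np.radians(-2.7);M=np.array([[np.cos(th),-np.sin(th)],[np.sin(th),np.cos(th)]])
for a in(.1,.2,.3):
  print(a,[proj(np.array([*(M@[.07+r*np.sin(a),-.141]+[.5077,-.2083]),.069+r*np.cos(a)]),c).round(1).tolist() for r in(.034,.04,.045)], 'ball',proj(np.array([*(M@[.07+.075*np.sin(a),-.155]+[.5077,-.2083]),.069+.075*np.cos(a)]),c).round(1))
for s in(-1,1): print('quad end',proj(np.array([*(M@[.07+s*.034,-.141]+[.5077,-.2083]),.069]),c).round(1))
print('box corner (105,-205)',proj(np.array([*(M@[.105,-.205]+[.5077,-.2083]),.065]),c).round(1))
u=proj(np.array([.575,-.36,.11]),c).round().astype(int);x0,y0=u[0]-60,max(u[1]-60,0);print(x0,y0)
row=p[int(q.mean(0)[1])]
blk=(h[...,2]<60)&(P[...,2]>.125)&(P[...,2]<.165)&(abs(P[...,0]-.585)<.03)&(abs(P[...,1]+.367)<.03)
print('ball px',cv2.minEnclosingCircle(np.argwhere(blk)[:,::-1].astype(np.float32)))
g=(h[...,1]<40)&(abs(P[...,1]+.352)<.012)&(abs(P[...,0]-.575)<.05)&(P[...,2]>.06)&(p[...,0]>130)
q=np.argwhere(g)[:,::-1];print('quadrant px',q.min(0),q.max(0))
cc=np.argwhere((abs(h[...,0].astype(int)-110)<14)&(h[...,1]>150)&(abs(P[...,2]-.065)<.006));print('blue',cc[:,::-1].max(0))
```

```text
102 [342.1  91.1] [337  86] [348  98] [ 0.5795 -0.3523  0.1169]
56 [343.9  89.6] [341  86] [348  95] [ 0.5809 -0.3514  0.1184]
0.1 [[334.8, 93.2], [335.8, 92.6], [336.7, 92.2]] ball [342.4 109.6]
0.2 [[338.8, 93.3], [340.6, 92.7], [342.2, 92.2]] ball [352.6 109.7]
0.3 [[342.7, 93.3], [345.3, 92.8], [347.5, 92.4]] ball [362.4 109.8]
quad end [293.7  95.8]
quad end [366.  96.]
box corner (105,-205) [363.8 163.2]
276 42
ball px ((350.9220886230469, 108.85694122314453), 16.65025520324707)
quadrant px [295  81] [367 108]
blue [625 252]
```

The lever stands at about 0.185 and the rider reads about 0.205 over several measures. I'll nudge it by re-gripping 1.5 mm further on.

Run:
```python
from h import *
go((.5863,-.3668),.147,-2.7)
```

```text
shift [79.7 21.3 79.6] turn 0.03 (world ccw deg -0.2 ) j7 0.96
```

```bash
python3 -m crank '[{"tx":40,"ty":10,"tz":0,"turn":0},{"tx":80,"ty":21,"tz":0,"turn":0},{"tx":80,"ty":21,"tz":40,"turn":0},{"tx":80,"ty":21,"tz":79,"turn":0},{"tx":80,"ty":21,"tz":79,"turn":0}]' 36 6 && python3 -m crank '[{"tx":0,"ty":0,"tz":0,"turn":0},{"tx":0,"ty":0,"tz":0,"turn":0},{"tx":0,"ty":0,"tz":0,"turn":0}]' 20 && python3 -m crank '[{"tx":0,"ty":0,"tz":0,"turn":0},{"tx":0,"ty":0,"tz":0,"turn":0}]' 36 && python3 -m crank '[{"tx":0,"ty":0,"tz":-40,"turn":0},{"tx":0,"ty":0,"tz":-80,"turn":0},{"tx":-40,"ty":-10,"tz":-80,"turn":0},{"tx":-80,"ty":-20,"tz":-80,"turn":0},{"tx":-80,"ty":-20,"tz":-80,"turn":0}]' && python3 -m crank '[{"tx":0,"ty":0,"tz":0,"turn":0},{"tx":0,"ty":0,"tz":0,"turn":0},{"tx":0,"ty":0,"tz":0,"turn":0}]'
cat > geo2.py <<'E'
from geo import *
from scipy.optimize import least_squares
def lever():
  for n in ('wrist','side','scene'):
    p,d,c=snap(n);P=cloud(d,c);h=cv2.cvtColor(p,cv2.COLOR_RGB2HSV)
    b=(h[...,2]<60)&(abs(P[...,0]-.585)<.03)&(abs(P[...,1]+.367)<.025)&(P[...,2]>.12)&(P[...,2]<.165)
    Q=P[b]
    f=lambda x:np.linalg.norm(Q-x,axis=1)-.012
    if len(Q)>9: x=least_squares(f,[.585,-.367,.142],loss='soft_l1',f_scale=.001).x; print(n,'ball',x.round(4),len(Q),'ang',np.arctan2(x[0]-.5703,x[2]-.069).round(3))
    m=((h[...,0]<8)|(h[...,0]>172))&(h[...,1]>120)&(p[...,0]>(225 if n=='wrist' else 80))&(abs(P[...,0]-.58)<.03)&(abs(P[...,1]+.352)<.008)&(P[...,2]>.1)
    if m.any(): x=np.median(P[m],0);print(n,'rider',m.sum(),x.round(4),np.arctan2(x[0]-.571,x[2]-.069).round(3))
E
python3 -c "
from geo2 import *
lever(); go((.449,-.3354),.2,59)"
```

```text
time: 40.48
position: [0.5844, -0.3653, 0.1445]
tool_rot: [-2.267, -2.167, 0.002]
ft_force: [-0.1, -0.7, -0.0]
grip_width: 0.41
grip_force: 0.0
time: 40.85
position: [0.5861, -0.3685, 0.1496]
tool_rot: [2.27, 2.168, 0.001]
ft_force: [-0.3, -1.4, 3.7]
grip_width: 0.263
grip_force: 6.0
time: 41.1
position: [0.5856, -0.3672, 0.1475]
tool_rot: [-2.271, -2.17, -0.001]
ft_force: [-0.0, -0.2, -0.4]
grip_width: 0.385
grip_force: 0.0
time: 41.72
position: [0.5583, -0.4506, 0.2275]
tool_rot: [2.279, 2.162, -0.004]
ft_force: [-0.3, 0.5, 0.8]
grip_width: 0.414
grip_force: 0.0
time: 42.1
position: [0.5629, -0.445, 0.2274]
tool_rot: [-2.269, -2.172, -0.001]
ft_force: [0.1, -0.8, -0.1]
grip_width: 0.416
grip_force: 0.0
wrist ball [ 0.5853 -0.3668  0.1423] 811 ang 0.202
wrist rider 59 [ 0.5809 -0.3516  0.1138] 0.218
side ball [ 0.5851 -0.369   0.1417] 82 ang 0.201
side rider 7 [ 0.5787 -0.3552  0.1126] 0.175
scene ball [ 0.5841 -0.3689  0.142 ] 41 ang 0.187
scene rider 8 [ 0.5809 -0.3525  0.1054] 0.265
shift [ 105.1 -118.2   27.6] turn -12.31 (world ccw deg 61.6 ) j7 0.96
```

```bash
python3 -m crank '[{"tx":25,"ty":-28,"tz":0,"turn":-2},{"tx":50,"ty":-56,"tz":0,"turn":-4},{"tx":80,"ty":-90,"tz":0,"turn":-6},{"tx":105,"ty":-118,"tz":0,"turn":-8},{"tx":105,"ty":-118,"tz":0,"turn":-10}]' 36 15 && python3 -m crank '[{"tx":0,"ty":0,"tz":0,"turn":-2},{"tx":0,"ty":0,"tz":0,"turn":-2.3},{"tx":0,"ty":0,"tz":0,"turn":-2.3},{"tx":0,"ty":0,"tz":0,"turn":-2.3},{"tx":0,"ty":0,"tz":0,"turn":-2.3}]'
python3 -c "
from geo import *
go((.449,-.3354),.099,59)"
```

```text
time: 42.88
position: [0.4477, -0.3335, 0.2274]
tool_rot: [-1.13, -2.931, -0.007]
ft_force: [1.0, -0.3, -0.0]
grip_width: 0.414
grip_force: 0.0
time: 43.5
position: [0.4488, -0.3362, 0.2274]
tool_rot: [-0.844, -3.026, 0.001]
ft_force: [-0.4, 0.7, -0.1]
grip_width: 0.413
grip_force: 0.0
shift [  0.2   0.9 128.4] turn -0.04 (world ccw deg 0.2 ) j7 1.8
```

```bash
python3 -m crank '[{"tx":0,"ty":0.5,"tz":45,"turn":0},{"tx":0,"ty":0.5,"tz":90,"turn":0},{"tx":0,"ty":0.5,"tz":115,"turn":0},{"tx":0,"ty":0.5,"tz":128,"turn":0},{"tx":0,"ty":0.5,"tz":128,"turn":0}]' 36 15 && python3 -m crank '[{"tx":0,"ty":0,"tz":0,"turn":0},{"tx":0,"ty":0,"tz":0,"turn":0},{"tx":0,"ty":0,"tz":0,"turn":0},{"tx":0,"ty":0,"tz":0,"turn":0}]' 8 15
python3 -c "
from geo import *
go((.449,-.3354),.099,4.5)"
```

```text
time: 44.12
position: [0.4489, -0.3357, 0.0992]
tool_rot: [-0.843, -3.025, 0.0]
ft_force: [0.9, -0.1, 1.3]
grip_width: 0.411
grip_force: 0.0
time: 44.62
position: [0.4493, -0.3363, 0.1003]
tool_rot: [0.843, 3.025, -0.001]
ft_force: [-0.3, -0.9, 4.2]
grip_width: 0.16
grip_force: 15.0
shift [0.7 0.6 1.3] turn 10.87 (world ccw deg -54.4 ) j7 1.91
```

```bash
python3 -m crank '[{"tx":0,"ty":0,"tz":0,"turn":1.5},{"tx":0,"ty":0,"tz":0,"turn":3.2},{"tx":0,"ty":0,"tz":0,"turn":4.9},{"tx":0,"ty":0,"tz":0,"turn":6.6},{"tx":0,"ty":0,"tz":0,"turn":8.3}]' && python3 -m crank '[{"tx":0,"ty":0,"tz":0,"turn":1.5},{"tx":0,"ty":0,"tz":0,"turn":2.6},{"tx":0,"ty":0,"tz":0,"turn":2.6},{"tx":0,"ty":0,"tz":0,"turn":2.6}]' && python3 -m crank '[{"tx":0,"ty":0,"tz":0,"turn":0},{"tx":0,"ty":0,"tz":0,"turn":0}]' 36 && python3 -m crank '[{"tx":0,"ty":0,"tz":-50,"turn":0},{"tx":0,"ty":0,"tz":-100,"turn":0},{"tx":-30,"ty":0,"tz":-150,"turn":0},{"tx":-60,"ty":0,"tz":-200,"turn":0},{"tx":-75,"ty":0,"tz":-200,"turn":0}]'&& python3 -m crank '[{"tx":0,"ty":0,"tz":0,"turn":0},{"tx":0,"ty":0,"tz":0,"turn":0},{"tx":0,"ty":0,"tz":0,"turn":0}]'
python3 - <<'E'
from geo2 import *
p,d,c=snap('wrist','w15.png')
u=proj(np.array([.449,-.3354,.08]),c).round().astype(int);print(u)
x0,y0=max(u[0]-60,0),max(u[1]-60,0);print(x0,y0)
cv2.imwrite('pics/w15c.png',cv2.resize(p[y0:y0+120,x0:x0+120][:,:,::-1],(600,600),interpolation=0))
try: fit(img=(p,d,c))
except Exception as e: print(e)
P=cloud(d,c);h=cv2.cvtColor(p,cv2.COLOR_RGB2HSV)
m=((h[...,0]<8)|(h[...,0]>172))&(h[...,1]>120)&(h[...,2]>60)&(np.hypot(P[...,0]-.449,P[...,1]+.335)<.055)
x=P[m].mean(0);print('red',m.sum(),x.round(4),np.degrees(np.arctan2(x[1]+.3354,x[0]-.449)))
for q in('dial_grip','dial_pointer','heat_mark'): print(q,[(np.round(x['xyz'],4).tolist(),round(x['confidence'],2)) for x in ctrl.mark_of('wrist',q)][:1])
E
```

```text
time: 45.25
position: [0.4497, -0.336, 0.1003]
tool_rot: [1.865, 2.526, 0.0]
ft_force: [-0.1, -0.1, 3.2]
grip_width: 0.161
grip_force: 15.0
time: 45.75
position: [0.4498, -0.336, 0.1003]
tool_rot: [2.131, 2.306, 0.001]
ft_force: [-0.6, 0.6, 4.5]
grip_width: 0.161
grip_force: 15.0
time: 46.0
position: [0.4489, -0.3351, 0.0991]
tool_rot: [-2.133, -2.305, -0.001]
ft_force: [1.3, -0.0, 0.3]
grip_width: 0.306
grip_force: 0.0
time: 46.62
position: [0.4553, -0.4134, 0.3035]
tool_rot: [2.131, 2.3, -0.0]
ft_force: [-0.1, 0.4, -0.6]
grip_width: 0.413
grip_force: 0.0
time: 47.0
position: [0.455, -0.4092, 0.2988]
tool_rot: [-2.132, -2.305, -0.001]
ft_force: [-1.1, 0.5, -0.6]
grip_width: 0.415
grip_force: 0.0
[324 117]
264 57
box ((501.1105041503906, -342.6954345703125), (137.7801513671875, 206.61468505859375), 87.246826171875)
dial disc ((448.84600830078125, -335.2914733886719), 49.8402099609375)
line 112 [ 0.4497 -0.348   0.1073] dir deg -86.1
red 54 [ 0.4523 -0.3782  0.0722] dir -85.4
bar 540 ((449.140380859375, -335.580322265625), (13.164033889770508, 53.842586517333984), 4.775665283203125) [ 0.4489 -0.3317  0.1064]
red 61 [ 0.452  -0.3783  0.0721] -85.9562095227639
dial_grip [([0.4499, -0.3349, 0.0931], 0.8)]
dial_pointer [([0.4535, -0.3747, 0.0771], 0.62)]
heat_mark [([0.4516, -0.3734, 0.0778], 0.43)]
```

View pics/w15c.png

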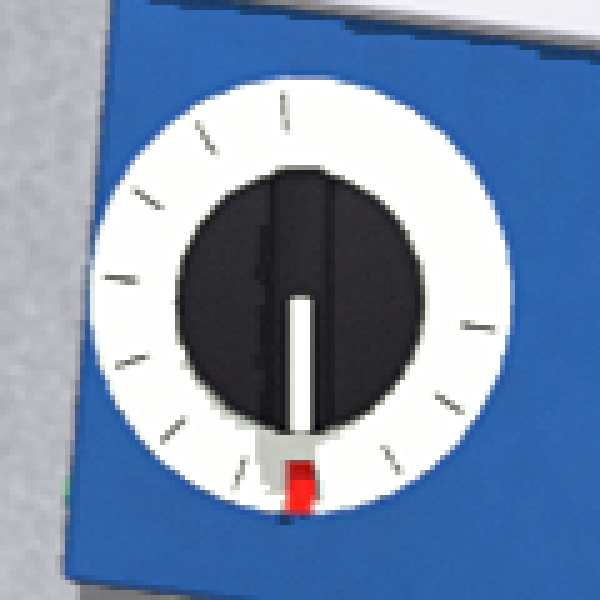

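The dial's white line at (300,365) points straight at the red rider at (300,487). I'll make a last check of the lever, lid and cases, then hand in.

Run:
```python
from geo2 import *
lever()
for n in('scene','side'):
    p,d,c=snap(n,n+'16.png');P=cloud(d,c)
    m=(P[...,0]>.43)&(P[...,0]<.61)&(P[...,1]>-.25)&(P[...,1]<-.03)&(d>0)&(P[...,2]<.15);print(np.percentile(P[m][:,2],[10,50,90]).round(4))
a=cv2.imread('pics/side16.png')[120:370,240:490];b=cv2.imread('pics/scene16.png')[90:340,190:440]
cv2.imwrite('pics/c16.png',np.hstack([cv2.resize(a,(400,400)),cv2.resize(b,(400,400))]))
```

```text
wrist ball [ 0.5855 -0.3667  0.1424] 453 ang 0.205
wrist rider 40 [ 0.5814 -0.3525  0.1139] 0.227
side ball [ 0.5845 -0.3688  0.1418] 74 ang 0.193
side rider 6 [ 0.5791 -0.3559  0.1129] 0.183
scene ball [ 0.5845 -0.3683  0.1417] 42 ang 0.193
scene rider 7 [ 0.5811 -0.3503  0.1074] 0.257
[0.0706 0.0729 0.0753]
[0.071  0.0724 0.0739]
```

View pics/c16.png

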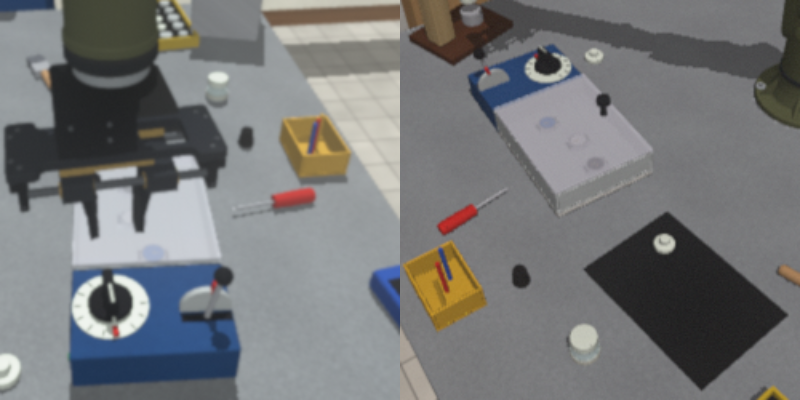

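The lid is shut with the three cases inside, the die is on the mat, the lever is in line with its rider (side crop at about (214,290)), and the dial is on its mark. Handing in.

```bash
python3 -c "
from bench import ctrl
print(ctrl.close_job())"
```

```text
the job is handed in; nothing more can be done
None
```

The job is handed in, with no verdict returned: all three watch cases lie flat in the shut dryer, the air lever stands at about 0.20 rad (its red marker read about 0.21), the dial is on its red marker to within about a degree, and the other things were left alone.

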